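Lay out a blind fitting set on its outline pads

TASK

Lay out one set of blind fittings for checking before it is bagged: set the bracket, the chain drive, the end cap, the slat clip and the slat strip each on the plywood pad that bears its own outline, flat on the pad the way up it was found, centred on the outline and turned to match it. A half turn either way does not matter. Leave all five released and at rest.

Things in the scene. Friction and masses are not known exactly. Their poses are not given: they have to be found in the camera images.
- bracket: White L-shaped blind bracket, 35 (x) x 48 (y) mm seen from above, 57 mm tall. It stands on its 7 mm thick foot (35 x 48 mm); a 6 mm thick upright plate, 35 mm wide, rises along the foot's +y edge (y = +18 to +24 mm) to z = 57 mm. Origin: centre of the underside of the foot; z up. About 20 g.
- chain_drive: Cream round chain drive housing lying flat: disc 48 mm in diameter, 15 mm tall, with two flat tabs that stick out along +x and -x to 58 mm overall (tabs 14 mm wide, at 1 to 6 mm height). Origin: centre of the underside; z up, x along the tabs. About 30 g.
- end_cap: White tube end cap: round flange 45 mm in diameter and 8 mm thick lying on the bench, with a round hollow spigot 28 mm in diameter standing on it, 26 mm tall in all. Origin: centre of the underside; z up. About 20 g.
- slat_clip: Small white U-shaped slat clip, 16 (x) x 29 (y) x 22 (z) mm: a 6 mm thick base with two 6 mm thick walls at the -y and +y ends, open upward. Origin: centre of the underside; z up. About 12 g.
- slat_strip: White straight slat strip, 11 (x) x 75 (y) x 9 (z) mm, lying flat with its length along y. Origin: centre of the underside; z up. About 12 g.
- bracket_pad: Pad for the bracket. Fixed plywood layout pad, 66 (x) x 80 (y) mm, 4 mm thick; origin under its centre at bench height, z up, top face at z = +4 mm. Dark printed outline in its middle: a 35 (x) x 48 (y) mm rectangle, for its foot. (Other things that stand between and beside the pads are up to 90 mm tall.)
- chain_drive_pad: Pad for the chain drive. Fixed plywood layout pad, 86 (x) x 78 (y) mm, 4 mm thick; origin under its centre at bench height, z up, top face at z = +4 mm. Dark printed outline in its middle: a 48 mm disc with tabs to 58 mm along x and a small light dot in the centre.
- end_cap_pad: Pad for the end cap. Fixed plywood layout pad, 74 x 74 mm, 4 mm thick; origin under its centre at bench height, z up, top face at z = +4 mm. Dark printed outline in its middle: a 45 mm disc with a thin light ring of 29 mm diameter inside it.
- slat_clip_pad: Pad for the slat clip. Fixed plywood layout pad, 58 (x) x 68 (y) mm, 4 mm thick; origin under its centre at bench height, z up, top face at z = +4 mm. Dark printed outline in its middle: a 16 (x) x 29 (y) mm rectangle with two thin light cross lines.
- slat_strip_pad: Pad for the slat strip. Fixed plywood layout pad, 46 (x) x 104 (y) mm, 4 mm thick; origin under its centre at bench height, z up, top face at z = +4 mm. Dark printed outline in its middle: an 11 (x) x 75 (y) mm bar.

How it is judged (in metres and radians):
At the end, for the whole second after the job is handed in: Each of the five fittings lies on its own pad: within 10 mm of the centre of its outline, resting on the pad's top, upright within 0.12 rad (7 degrees), at rest; bracket, chain drive, clip and strip turned to within 0.25 rad (14 degrees) of their outlines, either way round (horizontal distance between bracket and bracket_pad below 0.01 m and z of bracket in the frame of bracket_pad between 0.002 and 0.007 m and angle between each of bracket, chain_drive, end_cap, slat_clip, slat_strip's own z axis and vertical below 0.12 rad and linear speed of each of bracket, chain_drive, end_cap, slat_clip, slat_strip below 0.02 m/s and angle between the y axis of bracket and the y axis of bracket_pad, either way round below 0.25 rad and horizontal distance between chain_drive and chain_drive_pad below 0.01 m and z of chain_drive in the frame of chain_drive_pad between 0.002 and 0.007 m and angle between the y axis of chain_drive and the y axis of chain_drive_pad, either way round below 0.25 rad and horizontal distance between end_cap and end_cap_pad below 0.01 m and z of end_cap in the frame of end_cap_pad between 0.002 and 0.007 m and horizontal distance between slat_clip and slat_clip_pad below 0.01 m and z of slat_clip in the frame of slat_clip_pad between 0.002 and 0.007 m and angle between the y axis of slat_clip and the y axis of slat_clip_pad, either way round below 0.25 rad and horizontal distance between slat_strip and slat_strip_pad below 0.01 m and z of slat_strip in the frame of slat_strip_pad between 0.002 and 0.007 m and angle between the y axis of slat_strip and the y axis of slat_strip_pad, either way round below 0.25 rad); the robot touches nothing.
It also fails if it takes over 112 s, if anything falls off the work surface, if the arm or the gripper's body presses on something with over 40 N, if the wrist force passes 120 N, or if a joint passes its speed limit or range.

ROBOT

A 6-joint arm with a two-finger parallel gripper is mounted at the origin on a cart in front of the work surface, level with it; the furniture and walls round the work are solid. World frame = base frame: x ahead of the robot, y to its left, z up, the work surface at z = 0. Lengths are in m, angles in degrees, forces in N, time in s.
With the tool pointing down it reaches from about 0.225 to 0.725 m from the base axis. Payload 3.1 kg.
Tool frame: the origin (TCP) lies on the front face of the gripper's body, between the roots of the fingers; the fingertips stand 73 mm ahead of it and the grasp point (between the pads) lies bot.grip_depth ahead of it (bot.grip_depth is the distance from the TCP to the grasp point, in m); z points along the fingers, x is the direction in which the jaws open and shut, and the axes are right-handed (so a half turn about z gives the same grasp; the last joint's range is limited). The gripper opens to 85 mm and grips with 20 to 120 N. Pads are 22 mm wide; open, the fingers measure 114 mm over their backs; the gripper's body (76 mm by 85 mm) begins 54 mm behind the grasp point. The pads swing forward as they close: fully open they stand 13 mm farther back than shut.
Start: joints at [-75.447, 2.75, 5.684, 92.934, 0, 82.678], TCP at [0.196, -0.487, 0.304] pointing down, gripper open.
Joint ranges: [-166.93, 166.93], [-56.73, 111.36], [-69.38, 81.34], [-121.58, 131.49], [-85.45, 84.26], [-180, 180]. Speed limits (degrees/s): [159.86, 159.86, 180, 180, 180, 180].

INTERFACE

Orientations are given as [roll, pitch, yaw] about the fixed x, y, z axes, in that order (R = Rz(yaw) Ry(pitch) Rx(roll)).
In Python, from rig import telemetry, viewer, job, nets, bot gives the robot as it stands.
- The arm moves only by the tool arm_command, never from a script. Its argument "increments" is a list of rows, each a list of 6 numbers: the shift along the tool's x, y, z in cm, then the turn, a rotation vector about the tool's x, y, z in rad. A call has 1 to 12 rows; each row is the pose to reach, as a shift and turn from the pose commanded when the call began, along the tool's axes at that moment; what a row does not reach only later rows make up. A row lasts 1/10 s, in which the tool goes at most 50 mm and 8.59 degrees, less where a joint would pass 70% of its speed; a pose out of reach is approached as far as the arm can. A call with a gripper value outside its range is refused whole. "hand" is the opening, from 0 (shut) to 1 (fully open), set as the call begins (left out, the last holds). The fingers move at their own pace and stop on an object; the grip force is fixed at half the most. Time passes only in rows, so rows that repeat a pose let the fingers close. It gives the time, the measured TCP pose, the force and the opening at its end, in the units of the state.
- telemetry.sense(): the state, without advancing time (a new reading comes with each control period).
- viewer.capture(name): name is "scene" or "top" or "wrist"; returns a dict with "pixels" (420x560x3 uint8, red, green, blue), "fx", "fy", "cx", "cy" (pixels), "k1" (the pictures are not rectified: a ray, as slopes to the right and down, at radius r is drawn at 1 + k1 r^2 times it, then the intrinsics apply), "pose" (4x4, takes a point from camera to world coordinates). Camera axes: x right, y down, z forward; pixel columns grow to the right and rows downward; lengths in m; the calibration is good to about 2 mm. A picture is of the moment at which its call begins. There is no depth.
- job.finish_job(): hands the job in, once; it reports no verdict.
Trained networks look in a picture, given as the dict that the camera call returned (one of the last four; its "shot" number tells which), for a name from the list of things; names that differ only in an ending like _2 or _b are one class to them, and where a whole thing is asked for, a point or a joint stands for the part that bears it (a point fixed in the world has none). Each returns a list of dicts, best first, with "confidence" (0 to 1); they miss things now and then, are a little off and sometimes report something else, mostly with a low value. They report only what shows in the picture. A call takes as long as a camera call.
- nets.trace(picture, query): "region" (420x560 bool, what is visible of it) and "xy" ([column, row] in pixels, amid what is visible of it).
The state is a dict: "time": time; "q": joint angles; "qvel": joint speeds; "effort": joint torques, N m; "ee_pos": TCP position; "tcp_rot": TCP orientation; "ft_force": force on the tool from outside, world axes, zero at the start; "wrist_torque": the same for the moment, N m; "width": finger opening in m.
Only numpy, scipy, OpenCV 4.12 (cv2) and the standard library are available. Lean on these libraries where they do the work, as an engineer would, in place of code of your own. Each camera call takes 0.05 s, during which the arm holds its last target.

## Working session

There is one attempt and no reset: what is moved stays moved. The work goes in short steps, Python scripts to look and compute and a tool call to move; the robot and the scene stay as the last step left them, time stands still between calls to the robot, and variables do not carry over. Pictures are saved under pics/ and viewed, and the job is handed in when it is done.

Besides the shell and the picture viewer there is one more tool, called as a command line: name --pt "numbers of a row" for each row, then --argument value for the rest. arm_command: Moves the arm, as the interface text tells. Its arguments: {"type":"object","properties":{"increments":{"type":"array"},"hand":{"type":"number"}},"required":["increments"]}

```bash
ls; mkdir -p pics; python3 - <<'E'
from rig import telemetry, viewer, job, nets, bot
import cv2
s=telemetry.sense(); print(s); print(bot.grip_depth,[a for a in dir(bot) if a[0]!='_'])
for n in ["scene","top"]:
    p=viewer.capture(n); print(n,p["fx"],p["fy"],p["cx"],p["cy"],p["k1"],p["pose"].tolist(),p["shot"])
    cv2.imwrite(f"pics/{n}0.png",p["pixels"][:,:,::-1])
E
```

```text
pics
{'time': 0.0, 'q': array([-7.54482254e+01,  2.79370484e+00,  5.58959062e+00,  9.29351712e+01,
       -1.23857407e-03,  8.26785784e+01]), 'qvel': array([-0.00374415,  0.06622911, -0.01923152,  0.09437595, -0.0264783 ,
       -0.02254684]), 'effort': array([ 1.20276534e-03, -3.38782990e+01,  3.20015037e+01,  2.02416221e-02,
       -8.03055900e-05,  2.84335819e-06]), 'ee_pos': array([ 0.19546555, -0.48675878,  0.30269192]), 'tcp_rot': array([-1.79983479e+02,  1.38307618e-01, -6.81267824e+01]), 'ft_force': array([ 0.57637854,  0.32628011, -0.2098007 ]), 'wrist_torque': array([-0.07459815,  0.03569466,  0.01481847]), 'width': 0.08500465595430003}
0.0539 ['PlanningError', 'grip_depth']
scene 460.9912148939177 460.9912148939177 285.91810577574853 208.42834973169047 -0.15923821622802203 [[-0.8606147364074702, -0.37581067355558656, 0.343669336892305, 0.10849171149785071], [-0.5091083877112185, 0.6511936483021488, -0.5628103428092099, 0.6615548611621651], [-0.012285155285300586, -0.6593278168351713, -0.7517552160823245, 0.9428300238237161], [0.0, 0.0, 0.0, 1.0]] 1
top 425.47649455584167 425.47649455584167 286.8727056140596 209.19628639144528 -0.08685279566186503 [[-0.01900748385582791, -0.9834641996963469, 0.18010242495062379, 0.29404244416533787], [-0.9997688792712751, 0.016885817138850186, -0.01330628498914909, 0.013741578413256322], [0.010045078303805332, -0.18031371854403624, -0.9835578576304969, 1.1036830450471091], [0.0, 0.0, 0.0, 1.0]] 2
```

View pics/scene0.png

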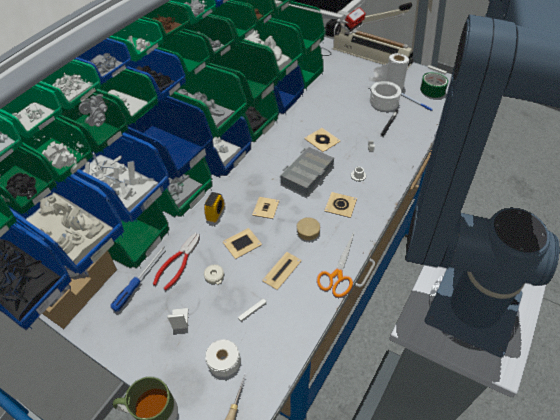

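View pics/top0.png

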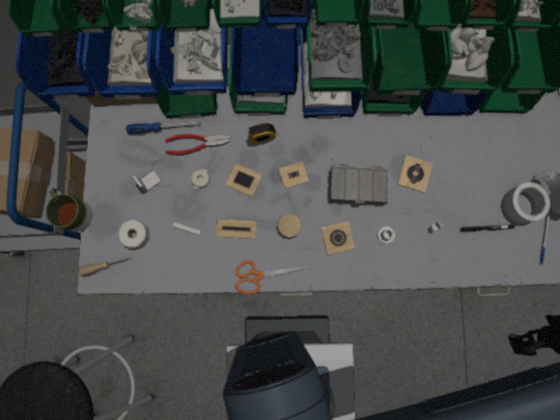

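```bash
cat > h.py <<'E'
from rig import telemetry, viewer, job, nets, bot
import numpy as np, cv2
from scipy.spatial.transform import Rotation as R
def cap(n,save=None):
    p=viewer.capture(n)
    if save: cv2.imwrite(f"pics/{save}.png",p["pixels"][:,:,::-1])
    return p
def undist(p,uv):
    uv=np.atleast_2d(np.asarray(uv,float)); d=(uv-[p["cx"],p["cy"]])/[p["fx"],p["fy"]]
    s=d.copy()
    for _ in range(30):
        s=d/(1+p["k1"]*(s**2).sum(1,keepdims=True))
    return s
def ray(p,uv,z):
    s=undist(p,uv); T=np.asarray(p["pose"])
    v=np.c_[s,np.ones(len(s))]@T[:3,:3].T; o=T[:3,3]
    return o+v*((z-o[2])/v[:,2])[:,None]
def proj(p,X):
    X=np.atleast_2d(np.asarray(X,float)); T=np.asarray(p["pose"]); c=(X-T[:3,3])@T[:3,:3]
    s=c[:,:2]/c[:,2:]; r2=(s**2).sum(1,keepdims=True); s=s*(1+p["k1"]*r2)
    return s*[p["fx"],p["fy"]]+[p["cx"],p["cy"]]
def topoly(p,region,z):
    c,_=cv2.findContours(region.astype(np.uint8),cv2.RETR_EXTERNAL,cv2.CHAIN_APPROX_NONE)
    c=max(c,key=cv2.contourArea)[:,0,:].astype(float)
    return ray(p,c,z)[:,:2]
def rect(xy):
    (cx,cy),(w,h),a=cv2.minAreaRect((xy*1000).astype(np.float32))
    if w<h: w,h=h,w; a+=90
    return np.round([cx,cy,w,h,(a+90)%180-90],1)   # a: long axis direction, deg from world x
def plan(x,y,z,yaw,st=None):
    """shift (cm, tool axes) and rotvec from measured pose to TCP at x,y,z pointing down w/ yaw of tool x axis (mod 180)"""
    s=telemetry.sense()
    R0=R.from_euler('xyz',s["tcp_rot"],degrees=True)
    y0=s["tcp_rot"][2]
    dy=(yaw-y0+90)%180-90
    R1=R.from_euler('xyz',[180,0,y0+dy],degrees=True)
    d=R0.inv().apply(np.array([x,y,z])-s["ee_pos"])*100
    rv=(R0.inv()*R1).as_rotvec()
    print("shift cm",np.round(d,2),"rv",np.round(rv,3),"yaw0",round(y0,1),"dyaw",round(dy,1),"t",s["time"],"q6",round(s["q"][5],1))
E
python3 - <<'E'
from h import *
names=dict(bracket=.007,chain_drive=.015,end_cap=.008,slat_clip=.022,slat_strip=.009,bracket_pad=.004,chain_drive_pad=.004,end_cap_pad=.004,slat_clip_pad=.004,slat_strip_pad=.004)
for n in ["top","scene"]:
    p=cap(n)
    for k,z in names.items():
        for r in nets.trace(p,k)[:2]:
            print(n,k,round(r["confidence"],2),np.round(r["xy"]),r["region"].sum(),rect(topoly(p,r["region"],z)))
    if n=="top":
        im=p["pixels"][130:280,120:460,::-1]
        cv2.imwrite("pics/z1.png",cv2.resize(im,(790,349),interpolation=cv2.INTER_CUBIC))
E
```

```text
top bracket 0.54 [150. 184.] 279 [583.8 372.9  55.9  55.3  34.4]
top bracket 0.32 [242. 182.] 739 [577.1 113.7  84.2  67.2  68.1]
top chain_drive 0.57 [199. 180.] 257 [578.5 226.9  46.9  44.9  18. ]
top end_cap 0.79 [386. 236.] 221 [ 422.6 -256.4   43.8   39.9   42.8]
top end_cap 0.64 [186. 230.] 131 [447.6 259.7  73.9  13.1  70.9]
top slat_strip 0.47 [183. 231.] 117 [448.  262.4  73.   10.7  70.9]
top bracket_pad 0.62 [244. 181.] 720 [577.  113.9  80.   66.7  65.2]
top chain_drive_pad 0.58 [415. 174.] 891 [ 588.2 -349.6   89.9   78.7  -17.7]
top end_cap_pad 0.87 [340. 238.] 780 [ 416.8 -130.8   75.1   72.9  -79.4]
top end_cap_pad 0.65 [150. 184.] 262 [576.5 374.5  65.9  46.9 -79. ]
top slat_clip_pad 0.57 [294. 177.] 518 [588.9 -19.1  67.8  58.2 -73.4]
top slat_strip_pad 0.94 [234. 230.] 692 [446.6 131.6 104.1  47.2  85.7]
scene bracket 0.74 [179. 318.] 342 [579.5 370.3  52.   45.9 -50.6]
scene chain_drive 0.51 [216. 273.] 298 [577.8 234.8  52.9  43.6 -54.4]
scene end_cap 0.45 [360. 174.] 177 [ 423.  -257.5   58.6   40.7  -64.9]
scene slat_strip 0.52 [254. 311.] 191 [446.1 264.5  75.5  14.9  71.4]
scene chain_drive_pad 0.81 [320. 137.] 459 [ 586.5 -346.5   87.5   79.8  -17.8]
scene chain_drive_pad 0.46 [279. 268.] 609 [445.3 136.1 100.7  45.9  86.4]
scene end_cap_pad 0.74 [339. 205.] 549 [ 416.3 -127.9   75.1   74.1  -79.2]
scene slat_clip_pad 0.86 [264. 204.] 380 [588.9 -17.   69.8  56.2 -74.4]
scene slat_strip_pad 0.65 [279. 267.] 660 [445.8 136.  103.4  47.6  86.3]
```

View pics/z1.png

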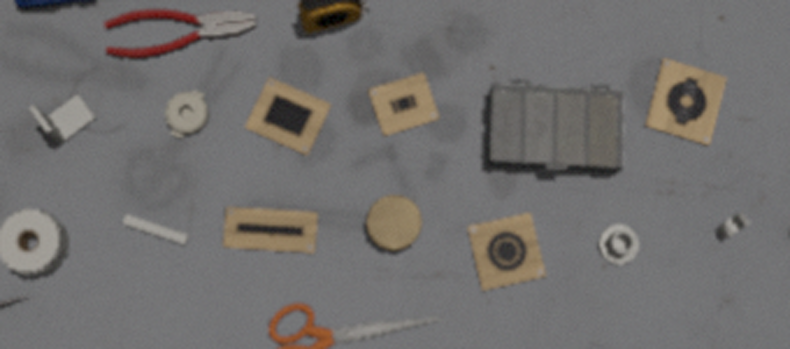

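```bash
python3 - <<'E'
from h import *
p=cap("wrist","w0"); print(p["fx"],p["k1"],np.round(p["pose"],3).tolist())
s=telemetry.sense();R0=R.from_euler('xyz',s["tcp_rot"],degrees=True).as_matrix()
T=np.eye(4);T[:3,:3]=R0;T[:3,3]=s["ee_pos"];print(np.round(np.linalg.inv(T)@p["pose"],4))
plan(.40,-.30,.26,-68)
E
```

```text
370.14994239063446 -0.0708829072860457 [[0.372, -0.886, -0.275, 0.265], [-0.928, -0.356, -0.111, -0.46], [0.001, 0.297, -0.955, 0.373], [0.0, 0.0, 0.0, 1.0]]
[[ 1.000e+00 -3.000e-04  5.000e-04  5.000e-04]
 [ 2.000e-04  9.549e-01  2.969e-01 -7.510e-02]
 [-6.000e-04 -2.969e-01  9.549e-01 -6.910e-02]
 [ 0.000e+00  0.000e+00  0.000e+00  1.000e+00]]
shift cm [ -9.76 -25.94   4.39] rv [-0.     0.    -0.002] yaw0 -68.1 dyaw 0.1 t 1.25 q6 82.7
```

View pics/w0.png

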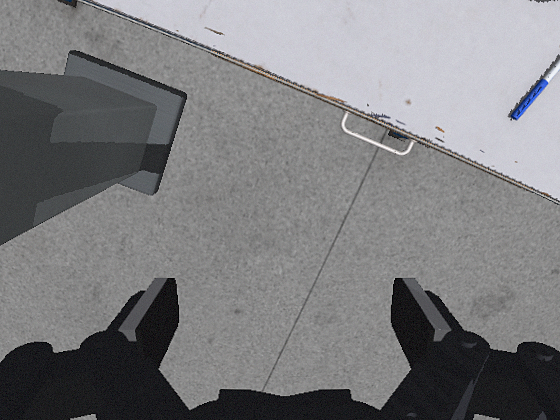

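arm_command --pt "-9.8 -26 4.4 0 0 0" --pt "-9.8 -26 4.4 0 0 0" --pt "-9.8 -26 4.4 0 0 0" --pt "-9.8 -26 4.4 0 0 0" --pt "-9.8 -26 4.4 0 0 0" --pt "-9.8 -26 4.4 0 0 0" --pt "-9.8 -26 4.4 0 0 0" --pt "-9.8 -26 4.4 0 0 0"

```text
time: 2.05
ee_pos: [0.4006, -0.299, 0.2598]
tcp_rot: [180.0, 0.0, -68.0]
ft_force: [0.2, 0.2, -0.6]
width: 0.0853
```

```bash
python3 - <<'E'
from h import *
p=cap("wrist","w1")
for k,z in dict(end_cap=.008,slat_clip=.022,end_cap_pad=.004).items():
    for r in nets.trace(p,k)[:2]:
        print(k,round(r["confidence"],2),np.round(r["xy"]),r["region"].sum(),rect(topoly(p,r["region"],z)))
s=telemetry.sense();print(s["time"],s["ee_pos"],s["tcp_rot"])
E
```

```text
end_cap 0.82 [250. 146.] 2022 [ 423.6 -259.    43.1   42.8  -24.4]
slat_clip 0.9 [397. 181.] 780 [ 441.6 -386.    33.8   20.7  -58.5]
end_cap_pad 0.61 [112.  93.] 7506 [ 417.7 -133.1   75.5   75.   -78.3]
2.25 [ 0.39966969 -0.30046445  0.26025572] [ 1.79997114e+02 -3.85967330e-02 -6.82461133e+01]
```

View pics/w1.png

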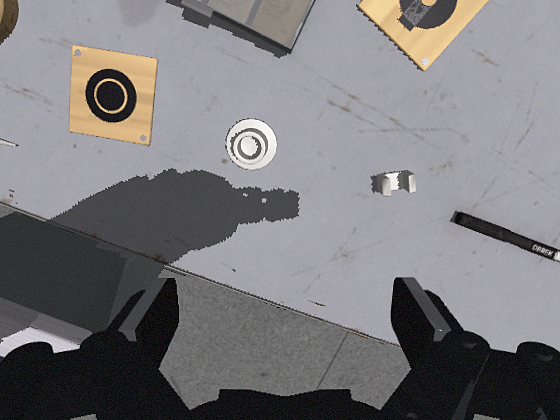

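```bash
cat > fit.py <<'E'
from h import *
from scipy.optimize import minimize
def box(x0,x1,y0,y1,z0,z1): return np.array([[x,y,z] for x in(x0,x1) for y in(y0,y1) for z in(z0,z1)])/1000
def cyl(d,z0,z1):
    a=np.linspace(0,2*np.pi,40)[:-1]; return np.array([[d/2*np.cos(t),d/2*np.sin(t),z] for t in a for z in(z0,z1)])/1000
M=dict(bracket=[box(-17.5,17.5,-24,24,0,7),box(-17.5,17.5,18,24,0,57)],
 chain_drive=[cyl(48,0,15),box(-29,29,-7,7,1,6)],
 end_cap=[cyl(45,0,8),cyl(28,8,26)],
 slat_clip=[box(-8,8,-14.5,14.5,0,6),box(-8,8,-14.5,-8.5,0,22),box(-8,8,8.5,14.5,0,22)],
 slat_strip=[box(-5.5,5.5,-37.5,37.5,0,9)],
 bracket_pad=[box(-33,33,-40,40,0,4)],chain_drive_pad=[box(-43,43,-39,39,0,4)],end_cap_pad=[box(-37,37,-37,37,0,4)],
 slat_clip_pad=[box(-29,29,-34,34,0,4)],slat_strip_pad=[box(-23,23,-52,52,0,4)])
def mask(p,name,x,y,yaw,zb=0,S=4):
    m=np.zeros((420*S,560*S),np.uint8); c,s=np.cos(yaw),np.sin(yaw)
    for P in M[name]:
        W=np.c_[x+c*P[:,0]-s*P[:,1],y+s*P[:,0]+c*P[:,1],P[:,2]+zb]
        u=(proj(p,W)+.5)*S
        cv2.fillConvexPoly(m,cv2.convexHull(np.round(u).astype(np.int32)),1)
    return m
def fit(p,name,region,zb=0,yaws=None,xy0=None):
    S=4; ys,xs=np.nonzero(region); y0,y1,x0,x1=max(ys.min()-40,0),ys.max()+40,max(xs.min()-40,0),xs.max()+40
    big=cv2.resize(region.astype(np.uint8),None,fx=S,fy=S,interpolation=cv2.INTER_NEAREST)[y0*S:y1*S,x0*S:x1*S]
    q=topoly(p,region,zb+.005).mean(0) if xy0 is None else np.array(xy0)
    def cost(v):
        m=mask(p,name,v[0]/1000,v[1]/1000,v[2]*np.pi/180,zb,S)[y0*S:y1*S,x0*S:x1*S]
        return 1-(m&big).sum()/max((m|big).sum(),1)
    best=None
    if yaws is None: yaws=range(0,360,30) if name=="bracket" else range(0,180,30)
    for a in yaws:
        v0=np.array([q[0]*1000,q[1]*1000,a])
        r=minimize(cost,v0,method="Nelder-Mead",options=dict(initial_simplex=v0+np.array([[0,0,0],[6,0,0],[0,6,0],[0,0,15]]),maxiter=90,xatol=.1,fatol=1e-3))
        if best is None or r.fun<best.fun: best=r
    return np.round(best.x,1),round(1-best.fun,3)
def find(p,name,zb=0,n=1,**k):
    o=[]
    for r in nets.trace(p,name)[:n]:
        f=fit(p,name,r["region"],zb,**k); print(name,p["shot"],round(r["confidence"],2),np.round(r["xy"]),"fit x,y,yaw",f[0],"iou",f[1]); o.append(f)
    return o
def show(p,items,fn,crop=None,f=1.4):
    im=p["pixels"][:,:,::-1].copy(); 
    im=cv2.resize(im,None,fx=4,fy=4,interpolation=cv2.INTER_CUBIC)
    for n,v,zb in items:
        m=mask(p,n,v[0]/1000,v[1]/1000,np.radians(v[2]),zb); c,_=cv2.findContours(m,cv2.RETR_EXTERNAL,cv2.CHAIN_APPROX_NONE); cv2.drawContours(im,c,-1,(0,0,255),3)
    if crop: a,b,c_,d=crop; im=im[b*4:d*4,a*4:c_*4]
    k=min(790/im.shape[1],590/im.shape[0]); cv2.imwrite(f"pics/{fn}.png",cv2.resize(im,None,fx=k,fy=k,interpolation=cv2.INTER_AREA))
E
time python3 - <<'E'
from fit import *
p=cap("wrist")
it=[]
for k in ["end_cap","slat_clip","end_cap_pad","chain_drive_pad"]:
    for f in find(p,k): it.append((k,f[0],0))
show(p,it,"f1")
E
```

```text
end_cap 7 0.82 [254. 143.] fit x,y,yaw [ 423.1 -258.9   65.3] iou 0.924
slat_clip 7 0.9 [395. 177.] fit x,y,yaw [ 440.6 -389.    30.8] iou 0.884
end_cap_pad 7 0.64 [108.  96.] fit x,y,yaw [ 417.8 -132.2  101.3] iou 0.957
chain_drive_pad 7 0.69 [421.  18.] fit x,y,yaw [ 588.8 -348.5  161.5] iou 0.986
real	0m6.033s
user	0m4.616s
sys	0m0.171s
```

View pics/f1.png

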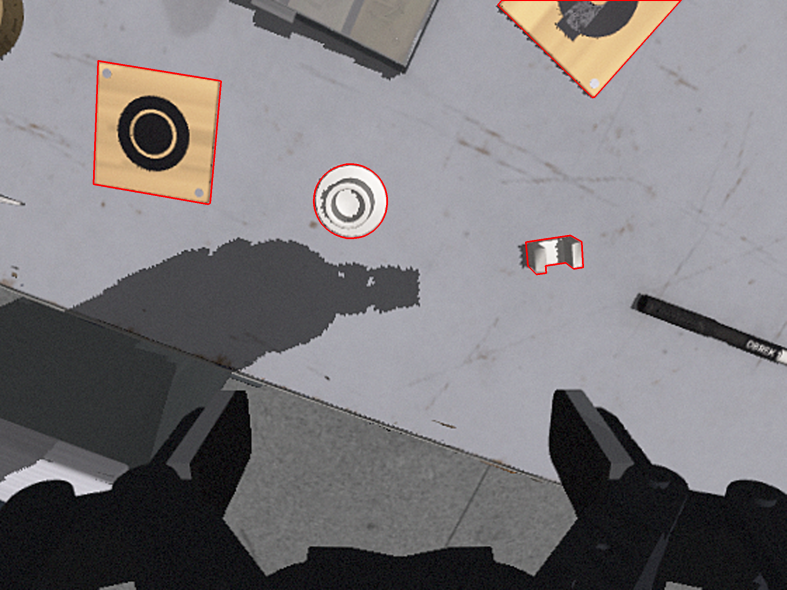

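```bash
python3 - <<'E'
from h import *
plan(.423,-.259,.13,-68)
plan(.423,-.259,.080,-68)
E
```

```text
shift cm [-2.95 -3.66 13.01] rv [-0.    -0.    -0.004] yaw0 -68.2 dyaw 0.2 t 2.5 q6 113.6
shift cm [-2.95 -3.66 18.01] rv [-0.    -0.    -0.004] yaw0 -68.2 dyaw 0.2 t 2.5 q6 113.6
```

arm_command --pt "-2.9 -3.7 13 0 0 0" --pt "-2.9 -3.7 13 0 0 0" --pt "-2.9 -3.7 13 0 0 0" --pt "-2.9 -3.7 15.5 0 0 0" --pt "-2.9 -3.7 18 0 0 0" --pt "-2.9 -3.7 18 0 0 0" --pt "-2.9 -3.7 18 0 0 0"

```text
time: 3.2
ee_pos: [0.4236, -0.2587, 0.08]
tcp_rot: [180.0, 0.1, -68.1]
ft_force: [0.1, 0.5, 1.2]
width: 0.0852
```

```bash
python3 - <<'E'
from h import *
p=cap("wrist","w2");plan(.423,-.259,.080,-68);print(telemetry.sense()["ft_force"])
E
```

```text
shift cm [-0.09  0.12  0.12] rv [-0.001 -0.002 -0.003] yaw0 -68.1 dyaw 0.1 t 3.25 q6 119.0
[0.01154253 1.15486005 1.34241406]
```

View pics/w2.png

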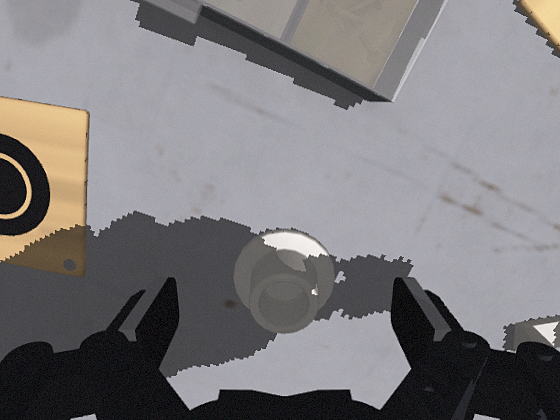

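arm_command --pt "0 0 0 0 0 0" --pt "0 0 0 0 0 0" --pt "0 0 0 0 0 0" --pt "0 0 0 0 0 0" --pt "0 0 0 0 0 0" --pt "0 0 0 0 0 0" --hand 0

```text
time: 3.85
ee_pos: [0.4245, -0.2591, 0.0809]
tcp_rot: [-179.9, -0.1, -68.1]
ft_force: [-0.7, 0.2, 4.0]
width: 0.0253
```

arm_command --pt "0 0 -2 0 0 0" --pt "0 0 -4 0 0 0" --pt "0 0 -4 0 0 0"

```text
time: 4.15
ee_pos: [0.4253, -0.2598, 0.1224]
tcp_rot: [-179.9, -0.3, -68.1]
ft_force: [0.4, 0.4, 0.2]
width: 0.0254
```

```bash
python3 - <<'E'
from h import *
p=cap("wrist","w3");plan(.4175,-.132,.12,-68);print(telemetry.sense()["width"])
E
```

```text
shift cm [-12.08  -4.08   0.06] rv [-0.001 -0.003 -0.002] yaw0 -68.1 dyaw 0.1 t 4.2 q6 119.0
0.025297449801976235
```

View pics/w3.png

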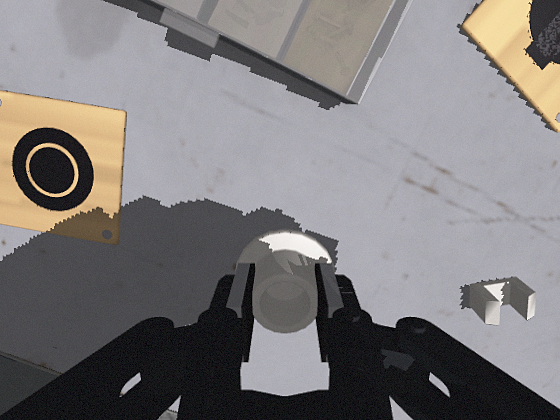

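arm_command --pt "-12.1 -4.1 0 0 0 0" --pt "-12.1 -4.1 0 0 0 0" --pt "-12.1 -4.1 0 0 0 0" --pt "-12.1 -4.1 0 0 0 0" --pt "-12.1 -4.1 2 0 0 0" --pt "-12.1 -4.1 3.2 0 0 0" --pt "-12.1 -4.1 3.2 0 0 0"

```text
time: 4.9
ee_pos: [0.4155, -0.1309, 0.0855]
tcp_rot: [179.8, 0.2, -68.2]
ft_force: [-0.4, -0.7, -0.6]
width: 0.0253
```

```bash
python3 - <<'E'
from h import *
p=cap("wrist","w4");plan(.4175,-.132,.085,-68)
E
```

```text
shift cm [ 0.14 -0.13  0.14] rv [ 0.002  0.002 -0.003] yaw0 -68.2 dyaw 0.2 t 4.95 q6 131.8
```

View pics/w4.png

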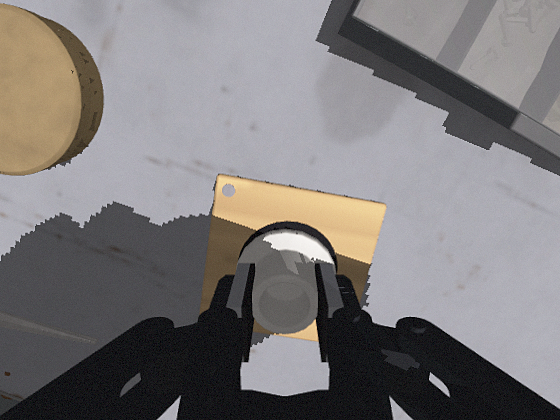

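arm_command --pt "0.1 -0.2 0.1 0 0 0" --pt "0.1 -0.2 0.1 0 0 0"

```text
time: 5.15
ee_pos: [0.4195, -0.1318, 0.0871]
tcp_rot: [-180.0, -0.0, -68.2]
ft_force: [0.8, -0.1, -0.3]
width: 0.0251
```

arm_command --pt "0 0 0 0 0 0" --pt "0 0 0 0 0 0" --pt "0 0 0 0 0 0" --pt "0 0 -3 0 0 0" --pt "0 0 -8 0 0 0" --pt "0 0 -10 0 0 0" --pt "0 0 -10 0 0 0" --hand 1

```text
time: 5.85
ee_pos: [0.4215, -0.1324, 0.1916]
tcp_rot: [-179.7, -0.4, -68.1]
ft_force: [0.8, 0.3, -0.4]
width: 0.0852
```

```bash
python3 - <<'E'
from fit import *
p=cap("wrist","w5")
it=[]
for k,zb in [("end_cap",.004),("end_cap_pad",0)]:
    for f in find(p,k,zb): it.append((k,f[0],zb))
show(p,it,"f2")
plan(.44,-.36,.24,-68)
E
```

```text
end_cap 11 0.73 [282. 214.] fit x,y,yaw [ 418.9 -132.6   80. ] iou 0.898
end_cap_pad 11 0.94 [265. 185.] fit x,y,yaw [ 417.7 -131.2   11.1] iou 0.677
shift cm [22.04  6.56 -5.41] rv [ 0.001  0.001 -0.002] yaw0 -68.1 dyaw 0.1 t 6.0 q6 132.0
```

View pics/f2.png

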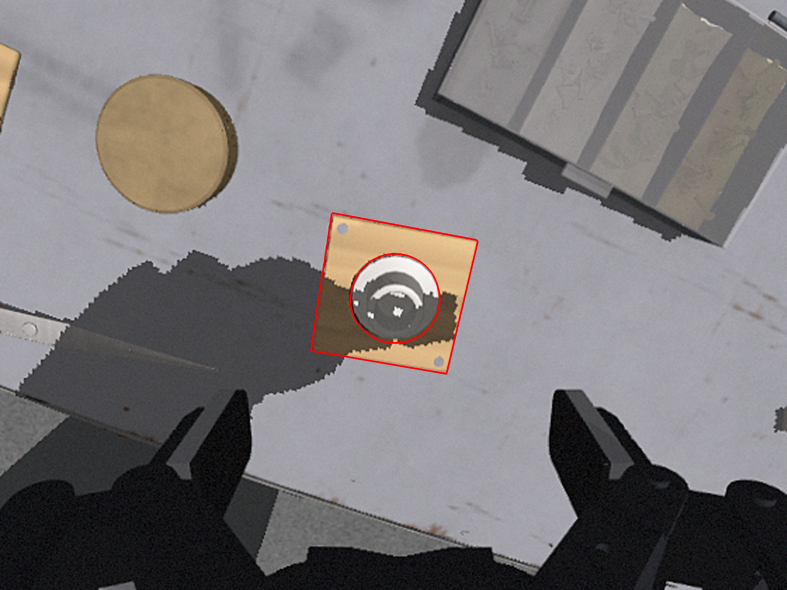

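```bash
python3 - <<'E'
from h import *
plan(.44,-.385,.19,-59)
E
```

```text
shift cm [24.36  7.48 -0.41] rv [ 0.001  0.001 -0.159] yaw0 -68.1 dyaw 9.1 t 6.0 q6 132.0
```

arm_command --pt "24.4 7.5 -0.4 0 0 -0.16" --pt "24.4 7.5 -0.4 0 0 -0.16" --pt "24.4 7.5 -0.4 0 0 -0.16" --pt "24.4 7.5 -0.4 0 0 -0.16" --pt "24.4 7.5 -0.4 0 0 -0.16" --pt "24.4 7.5 -0.4 0 0 -0.16" --pt "24.4 7.5 -0.4 0 0 -0.16"

```text
time: 6.7
ee_pos: [0.4393, -0.3865, 0.1881]
tcp_rot: [180.0, 0.3, -59.1]
ft_force: [-0.5, 1.6, 0.1]
width: 0.0854
```

```bash
python3 - <<'E'
from fit import *
p=cap("wrist","w6")
it=[]
for k,zb in [("slat_clip",.0)]:
    for f in find(p,k,zb): it.append((k,f[0],zb))
show(p,it,"f3")
x,y,a=it[0][1]
plan(x/1000,y/1000,.14,a+90)
plan(x/1000,y/1000,.076,a+90)
E
```

```text
slat_clip 12 0.81 [289. 210.] fit x,y,yaw [ 441.1 -389.1   32.5] iou 0.935
shift cm [0.51 0.14 4.92] rv [ 0.     0.004 -0.025] yaw0 -58.9 dyaw 1.4 t 6.8 q6 101.2
shift cm [ 0.54  0.14 11.32] rv [ 0.     0.004 -0.025] yaw0 -58.9 dyaw 1.4 t 6.8 q6 101.2
```

View pics/f3.png

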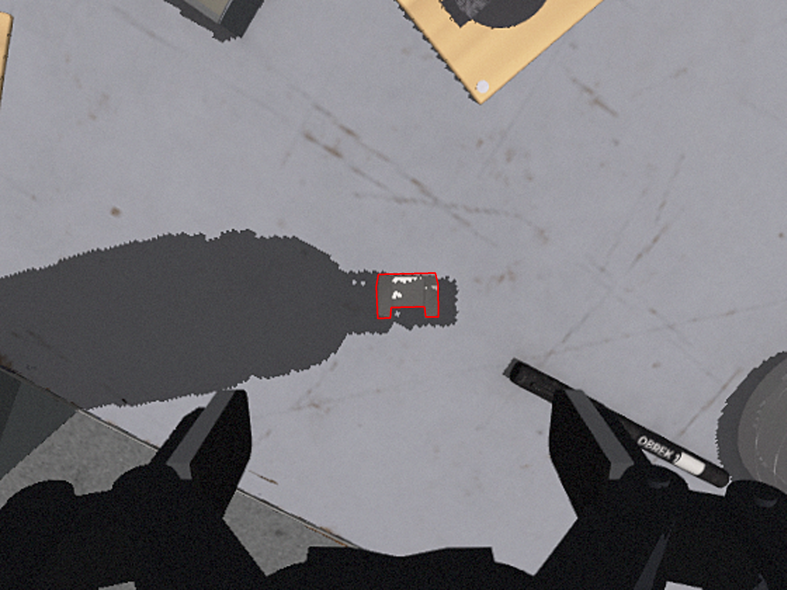

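arm_command --pt "0.5 0.1 5 0 0 -0.025" --pt "0.5 0.1 9 0 0 -0.025" --pt "0.5 0.1 11.4 0 0 -0.025" --pt "0.5 0.1 11.4 0 0 -0.025" --pt "0.5 0.1 11.4 0 0 -0.025"

```text
time: 7.3
ee_pos: [0.4422, -0.3887, 0.0771]
tcp_rot: [180.0, 0.1, -57.4]
ft_force: [-0.0, 0.3, 0.1]
width: 0.0853
```

arm_command --pt "0 0 0 0 0 0" --pt "0 0 0 0 0 0" --pt "0 0 0 0 0 0" --pt "0 0 0 0 0 0" --pt "0 0 0 0 0 0" --pt "0 0 0 0 0 0" --hand 0

```text
time: 7.9
ee_pos: [0.4428, -0.3914, 0.0785]
tcp_rot: [-180.0, -0.2, -57.5]
ft_force: [0.1, -0.3, 5.0]
width: 0.027
```

```bash
python3 - <<'E'
from fit import *
p=cap("wrist","w7"); s=telemetry.sense(); print(s["ee_pos"],s["width"],s["ft_force"])
E
```

```text
[ 0.44282906 -0.39134332  0.07848143] 0.026811787590201076 [-0.06807407  0.45985243  5.84700504]
```

View pics/w7.png

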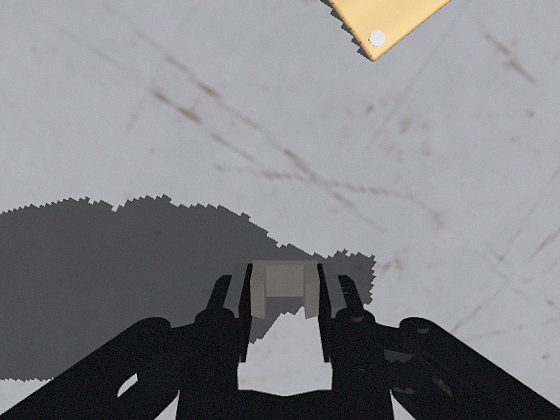

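arm_command --pt "0 0 -5 0 0 0" --pt "0 0 -10 0 0 0" --pt "0 0 -15 0 0 0" --pt "0 0 -18 0 0 0"

```text
time: 8.35
ee_pos: [0.4426, -0.3912, 0.2613]
tcp_rot: [-180.0, -0.3, -57.5]
ft_force: [1.5, -1.1, 1.0]
width: 0.027
```

```bash
python3 - <<'E'
from h import *
plan(.589,-.018,.25,-74);print(telemetry.sense()["width"])
E
```

```text
shift cm [-23.63 -32.38   1.04] rv [-0.002 -0.005  0.287] yaw0 -57.5 dyaw -16.5 t 8.35 q6 99.6
0.02699081339849462
```

arm_command --pt "-23.6 -32.4 1 0 0 0.29" --pt "-23.6 -32.4 1 0 0 0.29" --pt "-23.6 -32.4 1 0 0 0.29" --pt "-23.6 -32.4 1 0 0 0.29" --pt "-23.6 -32.4 1 0 0 0.29" --pt "-23.6 -32.4 1 0 0 0.29" --pt "-23.6 -32.4 1 0 0 0.29" --pt "-23.6 -32.4 1 0 0 0.29" --pt "-23.6 -32.4 1 0 0 0.29" --pt "-23.6 -32.4 1 0 0 0.29" --pt "-23.6 -32.4 1 0 0 0.29"

```text
time: 9.45
ee_pos: [0.5883, -0.0182, 0.2464]
tcp_rot: [179.9, -0.0, -74.2]
ft_force: [-0.9, -0.7, -0.0]
width: 0.0273
```

```bash
python3 - <<'E'
from fit import *
p=cap("wrist","w8")
it=[]
for k,zb in [("slat_clip_pad",.0),("bracket_pad",0)]:
    for f in find(p,k,zb): it.append((k,f[0],zb))
show(p,it,"f4")
x,y,a=it[0][1]
plan(x/1000,y/1000,.13,a+90)
plan(x/1000,y/1000,.083,a+90)
E
```

```text
slat_clip_pad 14 0.78 [287. 183.] fit x,y,yaw [589.5 -19.8  16.4] iou 0.959
bracket_pad 14 0.89 [133. 156.] fit x,y,yaw [577.9 113.  155.2] iou 0.979
shift cm [ 0.09 -0.09 11.69] rv [ 0.    -0.    -0.012] yaw0 -74.3 dyaw 0.7 t 9.6 q6 155.9
shift cm [ 0.09 -0.1  16.39] rv [ 0.    -0.    -0.012] yaw0 -74.3 dyaw 0.7 t 9.6 q6 155.9
```

View pics/f4.png

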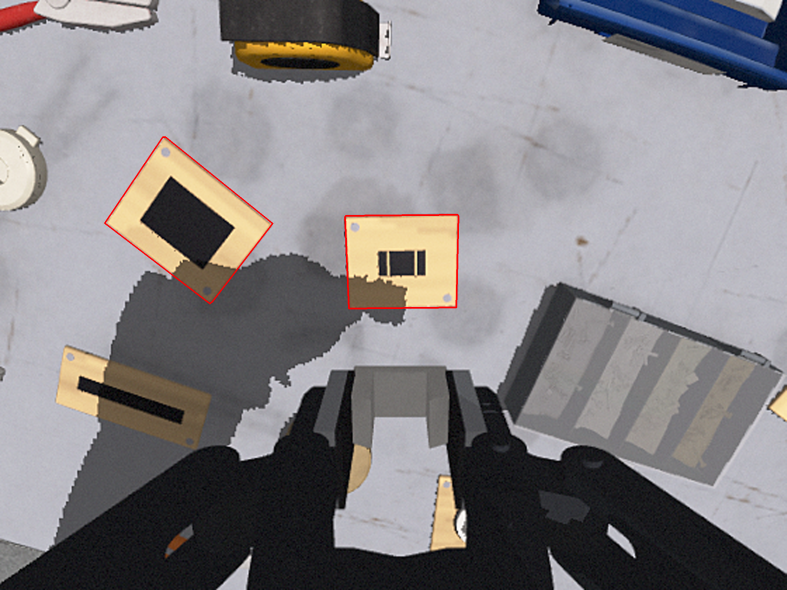

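arm_command --pt "0.1 -0.1 5 0 0 -0.01" --pt "0.1 -0.1 10 0 0 -0.01" --pt "0.1 -0.1 14 0 0 -0.01" --pt "0.1 -0.1 16 0 0 -0.01" --pt "0.1 -0.1 16.3 0 0 -0.01" --pt "0.1 -0.1 16.3 0 0 -0.01"

```text
time: 10.2
ee_pos: [0.5891, -0.0193, 0.0831]
tcp_rot: [179.9, 0.0, -73.7]
ft_force: [0.3, -0.2, 0.0]
width: 0.0269
```

```bash
python3 - <<'E'
from h import *
p=cap("wrist","w9");plan(.5895,-.0198,.083,-73.6);print(telemetry.sense()["ft_force"])
E
```

```text
shift cm [0.05 0.04 0.1 ] rv [ 0.    -0.    -0.001] yaw0 -73.7 dyaw 0.1 t 10.25 q6 155.3
[ 0.40253127  0.44954809 -0.42739502]
```

View pics/w9.png

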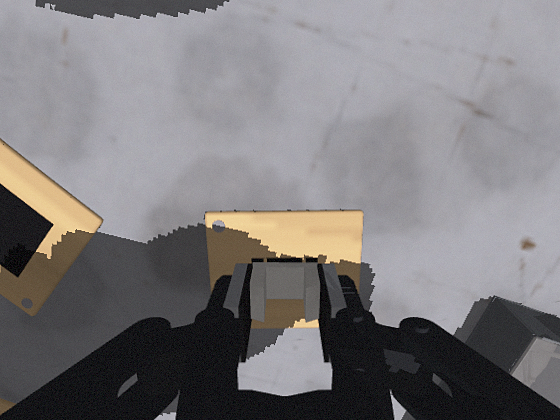

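arm_command --pt "0 -0.15 0.1 0 0 0" --pt "0 -0.15 0.2 0 0 0" --pt "0 -0.15 0.25 0 0 0" --pt "0 -0.15 0.25 0 0 0"

```text
time: 10.65
ee_pos: [0.5916, -0.0177, 0.0817]
tcp_rot: [-180.0, -0.0, -73.6]
ft_force: [0.1, -0.2, -0.7]
width: 0.0271
```

arm_command --pt "0 0 0.1 0 0 0" --pt "0 0 0.2 0 0 0" --pt "0 0 0.2 0 0 0"

```text
time: 10.95
ee_pos: [0.5916, -0.0176, 0.0808]
tcp_rot: [-180.0, -0.0, -73.6]
ft_force: [-2.2, 0.2, 5.1]
width: 0.0275
```

Contact at 5 N; release.

arm_command --pt "0 0 0 0 0 0" --pt "0 0 0 0 0 0" --pt "0 0 0 0 0 0" --pt "0 0 -3 0 0 0" --pt "0 0 -8 0 0 0" --pt "0 0 -13 0 0 0" --pt "0 0 -16 0 0 0" --pt "0 0 -16 0 0 0" --hand 0.55

```text
time: 11.75
ee_pos: [0.5942, -0.018, 0.2464]
tcp_rot: [-179.4, -0.3, -73.6]
ft_force: [0.0, -0.1, 0.6]
width: 0.0471
```

```bash
python3 - <<'E'
from fit import *
p=cap("wrist","w10")
it=[]
for k,zb in [("slat_clip_pad",.0),("slat_clip",.004),("bracket_pad",0),("slat_strip_pad",0),("chain_drive",0)]:
    for f in find(p,k,zb): it.append((k,f[0],zb))
show(p,it,"f5")
plan(.54,.22,.26,-74)
E
```

```text
slat_clip_pad 16 0.57 [285. 201.] fit x,y,yaw [589.5 -19.6  18.3] iou 0.795
slat_clip 16 0.91 [283. 195.] fit x,y,yaw [592.7 -18.1 196.3] iou 0.922
bracket_pad 16 0.85 [133. 164.] fit x,y,yaw [577.4 112.5 155.5] iou 0.951
slat_strip_pad 16 0.98 [ 92. 288.] fit x,y,yaw [446.8 133.2 174.9] iou 0.943
chain_drive 16 0.72 [ 15. 124.] fit x,y,yaw [581.1 229.4 151.3] iou 0.97
shift cm [-24.21  -1.88  -2.28] rv [0.004 0.002 0.008] yaw0 -73.6 dyaw -0.4 t 12.05 q6 155.4
```

View pics/f5.png

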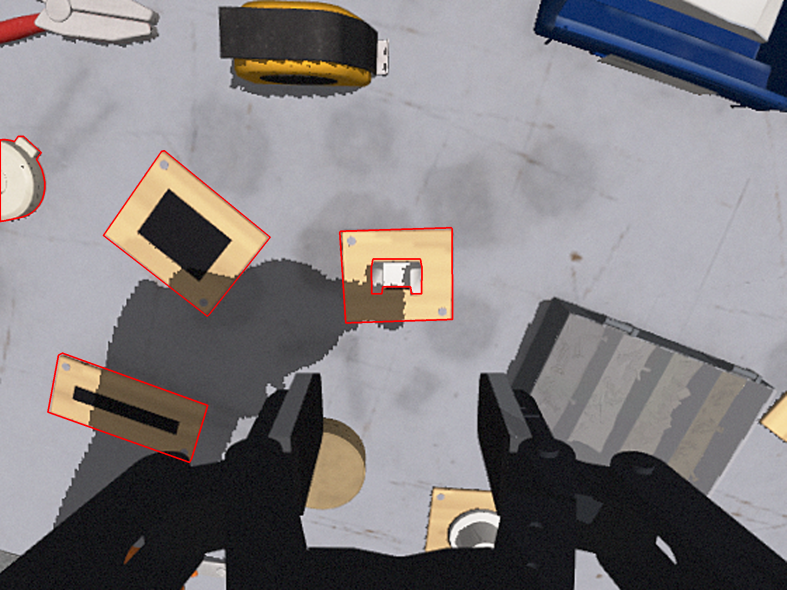

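```bash
python3 - <<'E'
from h import *
plan(.44,.255,.22,-19)
E
```

```text
shift cm [-30.39   6.71   1.77] rv [ 0.003  0.004 -0.952] yaw0 -73.6 dyaw 54.6 t 12.05 q6 155.4
```

arm_command --pt "-30.4 6.7 1.8 0 0 -0.95" --pt "-30.4 6.7 1.8 0 0 -0.95" --pt "-30.4 6.7 1.8 0 0 -0.95" --pt "-30.4 6.7 1.8 0 0 -0.95" --pt "-30.4 6.7 1.8 0 0 -0.95" --pt "-30.4 6.7 1.8 0 0 -0.95" --pt "-30.4 6.7 1.8 0 0 -0.95" --pt "-30.4 6.7 1.8 0 0 -0.95" --pt "-30.4 6.7 1.8 0 0 -0.95"

```text
time: 12.95
ee_pos: [0.4413, 0.2542, 0.2206]
tcp_rot: [179.9, 0.0, -19.2]
ft_force: [1.2, -1.0, 1.0]
width: 0.0472
```

```bash
python3 - <<'E'
from fit import *
p=cap("wrist","w11")
it=[]
for k,zb in [("slat_strip",.0),("slat_strip_pad",0)]:
    for f in find(p,k,zb): it.append((k,f[0],zb))
show(p,it,"f6")
x,y,a=it[0][1]
plan(x/1000,y/1000,.13,a)
plan(x/1000,y/1000,.077,a)
E
```

```text
slat_strip 17 0.63 [292. 182.] fit x,y,yaw [448.  262.5 -19.2] iou 0.953
slat_strip_pad 17 0.9 [327. 307.] fit x,y,yaw [443.  134.   -7.2] iou 0.671
shift cm [ 0.26 -1.04  9.12] rv [ 0.001 -0.    -0.002] yaw0 -19.3 dyaw 0.1 t 13.1 q6 131.6
shift cm [ 0.26 -1.05 14.42] rv [ 0.001 -0.    -0.002] yaw0 -19.3 dyaw 0.1 t 13.1 q6 131.6
```

View pics/f6.png

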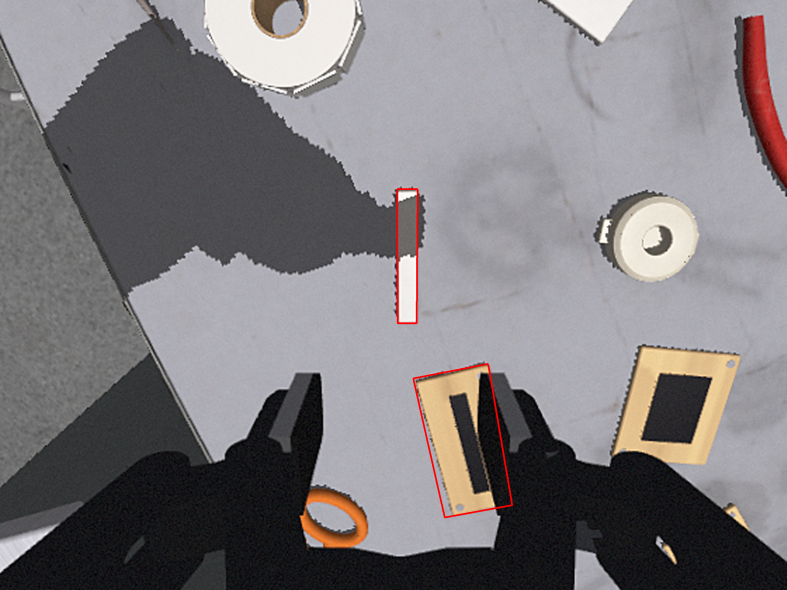

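arm_command --pt "0.25 -1.05 5 0 0 0" --pt "0.25 -1.05 10 0 0 0" --pt "0.25 -1.05 13.5 0 0 0" --pt "0.25 -1.05 14.5 0 0 0" --pt "0.25 -1.05 14.5 0 0 0" --pt "0.25 -1.05 14.5 0 0 0"

```text
time: 13.7
ee_pos: [0.4487, 0.2641, 0.0785]
tcp_rot: [-179.9, -0.1, -19.2]
ft_force: [0.3, 1.0, 0.4]
width: 0.0472
```

arm_command --pt "0 0 0 0 0 0" --pt "0 0 0 0 0 0" --pt "0 0 0 0 0 0" --pt "0 0 0 0 0 0" --pt "0 0 0 0 0 0" --hand 0

```text
time: 14.2
ee_pos: [0.4484, 0.2647, 0.0788]
tcp_rot: [-179.8, -0.2, -19.1]
ft_force: [-0.9, 0.1, 5.1]
width: 0.0077
```

```bash
python3 - <<'E'
from fit import *
p=cap("wrist","w12"); s=telemetry.sense(); print(s["ee_pos"],s["width"],s["ft_force"])
E
```

```text
[0.44842252 0.26467457 0.07878514] 0.007851806016989706 [-0.44187756 -1.47948425  6.54187459]
```

View pics/w12.png

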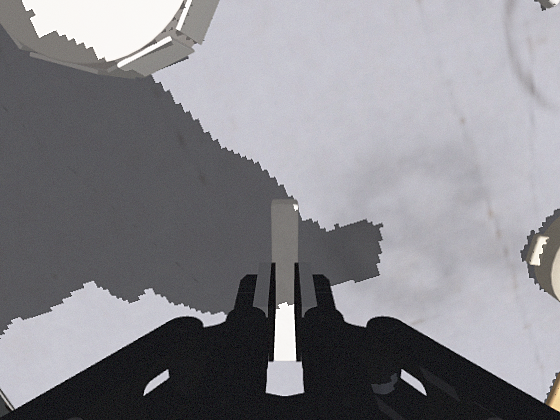

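arm_command --pt "0 0 -5 0 0 0" --pt "0 0 -6 0 0 0" --pt "0 0 -6 0 0 0"

```text
time: 14.55
ee_pos: [0.4491, 0.2651, 0.1399]
tcp_rot: [-179.7, -0.3, -19.1]
ft_force: [1.2, 0.7, -0.2]
width: 0.0077
```

```bash
python3 - <<'E'
from h import *
plan(.447,.135,.14,-5);print(telemetry.sense()["width"])
E
```

```text
shift cm [ 4.07 12.36 -0.04] rv [-0.004 -0.006 -0.247] yaw0 -19.1 dyaw 14.1 t 14.55 q6 132.3
0.007668647100633288
```

arm_command --pt "4.1 12.4 0 0 0 -0.25" --pt "4.1 12.4 0 0 0 -0.25" --pt "4.1 12.4 0 0 0 -0.25" --pt "4.1 12.4 0 0 0 -0.25" --pt "4.1 12.4 0 0 0 -0.25"

```text
time: 15.05
ee_pos: [0.4444, 0.1329, 0.1352]
tcp_rot: [-180.0, 0.1, -4.9]
ft_force: [0.0, 1.3, -0.2]
width: 0.0078
```

```bash
python3 - <<'E'
from fit import *
p=cap("wrist","w13");plan(.4468,.135,.085,-5.1);s=telemetry.sense(); print(s["ee_pos"],s["width"],s["ft_force"])
print(find(p,"slat_strip_pad",0))
E
```

```text
shift cm [ 0.22 -0.16  5.05] rv [-0.     0.002  0.004] yaw0 -4.8 dyaw -0.3 t 15.1 q6 103.3
[0.44457652 0.13360077 0.13546073] 0.007588515377876607 [-0.15583533 -0.25489686 -0.12013387]
slat_strip_pad 19 0.71 [294. 188.] fit x,y,yaw [445.9 133.4 175.1] iou 0.615
[(array([445.9, 133.4, 175.1]), np.float64(0.615))]
```

View pics/w13.png

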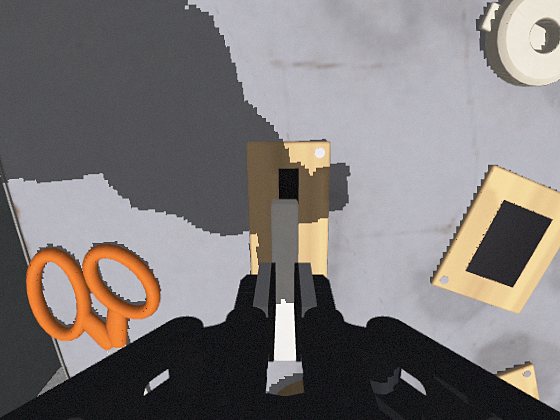

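arm_command --pt "0.2 -0.15 3 0 0 0" --pt "0.2 -0.15 4.7 0 0 0" --pt "0.2 -0.15 5.1 0 0 0" --pt "0.2 -0.15 5.2 0 0 0" --pt "0.2 -0.15 5.3 0 0 0"

```text
time: 15.65
ee_pos: [0.4479, 0.1355, 0.0842]
tcp_rot: [-180.0, -0.1, -4.8]
ft_force: [0.0, -0.2, 1.2]
width: 0.0078
```

```bash
python3 - <<'E'
from fit import *
p=cap("wrist","w14");plan(.4468,.135,.0825,-5.1);s=telemetry.sense(); print(s["ee_pos"],s["width"],s["ft_force"])
E
```

```text
shift cm [-0.11  0.04  0.17] rv [-0.    -0.002  0.006] yaw0 -4.8 dyaw -0.3 t 15.7 q6 103.4
[0.44797295 0.13534602 0.08424485] 0.007744596016000804 [-0.12770962  0.25394852  0.63521461]
```

View pics/w14.png

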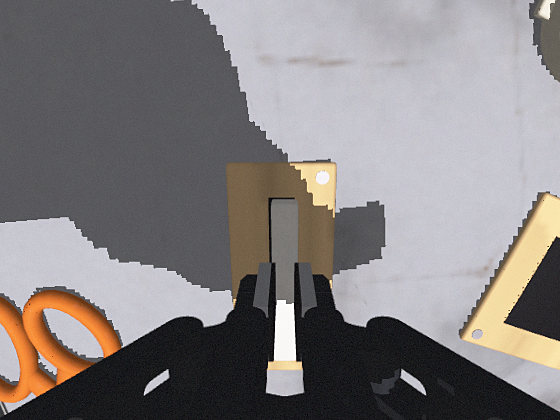

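Nicely over the outline. Lower a little more until contact.

arm_command --pt "-0.1 0 0.1 0 0 0" --pt "-0.1 0 0.2 0 0 0" --pt "-0.1 0 0.2 0 0 0"

```text
time: 16.0
ee_pos: [0.4468, 0.1351, 0.0828]
tcp_rot: [-180.0, -0.1, -4.8]
ft_force: [-0.9, 0.3, 5.4]
width: 0.0076
```

arm_command --pt "0 0 0 0 0 0" --pt "0 0 0 0 0 0" --pt "0 0 -0.1 0 0 0" --pt "0 0 -3 0 0 0" --pt "0 0 -8 0 0 0" --pt "0 0 -13 0 0 0" --pt "0 0 -15 0 0 0" --pt "0 0 -15 0 0 0" --hand 0.45

```text
time: 16.8
ee_pos: [0.4485, 0.1352, 0.2362]
tcp_rot: [-179.9, -0.5, -4.8]
ft_force: [-0.1, 0.3, -0.2]
width: 0.0385
```

```bash
python3 - <<'E'
from fit import *
p=cap("wrist","w15")
it=[]
for k,zb in [("slat_strip_pad",.0),("slat_strip",.004),("bracket_pad",0),("chain_drive",0)]:
    for f in find(p,k,zb): it.append((k,f[0],zb))
show(p,it,"f7")
plan(.55,.31,.25,-5)
E
```

```text
slat_strip_pad 21 0.6 [275. 185.] fit x,y,yaw [446.3 133.2  -4. ] iou 0.808
slat_strip 21 0.68 [279. 197.] fit x,y,yaw [446.  131.3 175.1] iou 0.922
bracket_pad 21 0.84 [433. 200.] fit x,y,yaw [577.2 113.7 155.4] iou 0.955
chain_drive 21 0.64 [444.  58.] fit x,y,yaw [580.1 228.6 -25.8] iou 0.944
shift cm [  8.97 -18.35  -2.13] rv [0.001 0.004 0.003] yaw0 -4.8 dyaw -0.2 t 17.05 q6 103.4
```

View pics/f7.png

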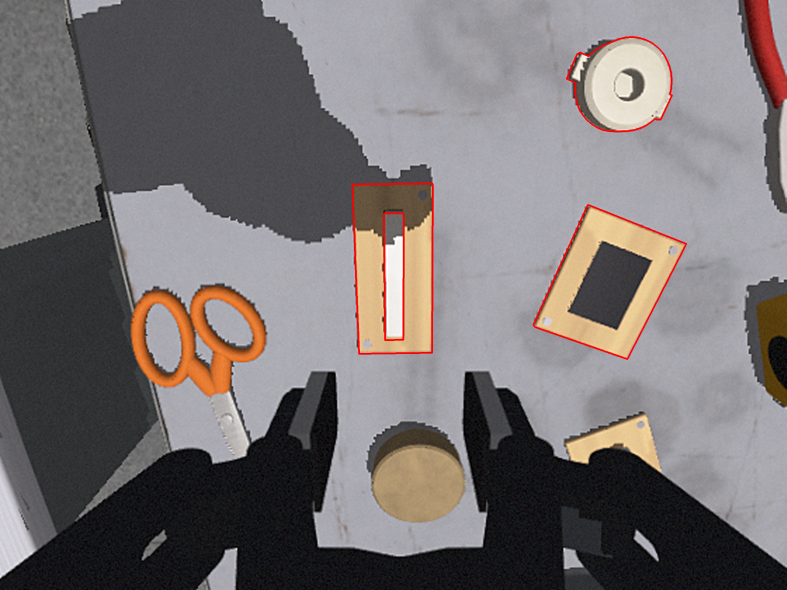

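```bash
python3 - <<'E'
from h import *
plan(.575,.235,.21,63)
E
```

```text
shift cm [ 12.11 -11.09   1.86] rv [-1.000e-03  4.000e-03 -1.184e+00] yaw0 -4.8 dyaw 67.8 t 17.05 q6 103.4
```

arm_command --pt "12.1 -11.1 1.9 0 0 -1.18" --pt "12.1 -11.1 1.9 0 0 -1.18" --pt "12.1 -11.1 1.9 0 0 -1.18" --pt "12.1 -11.1 1.9 0 0 -1.18" --pt "12.1 -11.1 1.9 0 0 -1.18" --pt "12.1 -11.1 1.9 0 0 -1.18" --pt "12.1 -11.1 1.9 0 0 -1.18" --pt "12.1 -11.1 1.9 0 0 -1.18" --pt "12.1 -11.1 1.9 0 0 -1.18" --hand 1

```text
time: 17.95
ee_pos: [0.5752, 0.2351, 0.2101]
tcp_rot: [-179.8, 0.2, 62.8]
ft_force: [0.1, 0.7, -0.2]
width: 0.0856
```

```bash
python3 - <<'E'
from fit import *
p=cap("wrist","w16")
it=[]
for k,zb in [("chain_drive",0),("bracket",0)]:
    for f in find(p,k,zb): it.append((k,f[0],zb))
show(p,it,"f8")
x,y,a=it[0][1]
plan(x/1000,y/1000,.14,a+90)
plan(x/1000,y/1000,.078,a+90)
E
```

```text
chain_drive 22 0.93 [282. 209.] fit x,y,yaw [580.2 229.1 -26.3] iou 0.959
bracket 22 0.87 [453. 114.] fit x,y,yaw [578.2 365.1 397.5] iou 0.943
shift cm [-0.32  0.7   7.12] rv [-0.002  0.001 -0.018] yaw0 62.7 dyaw 1.0 t 18.1 q6 43.4
shift cm [-0.31  0.71 13.32] rv [-0.002  0.001 -0.018] yaw0 62.7 dyaw 1.0 t 18.1 q6 43.4
```

View pics/f8.png

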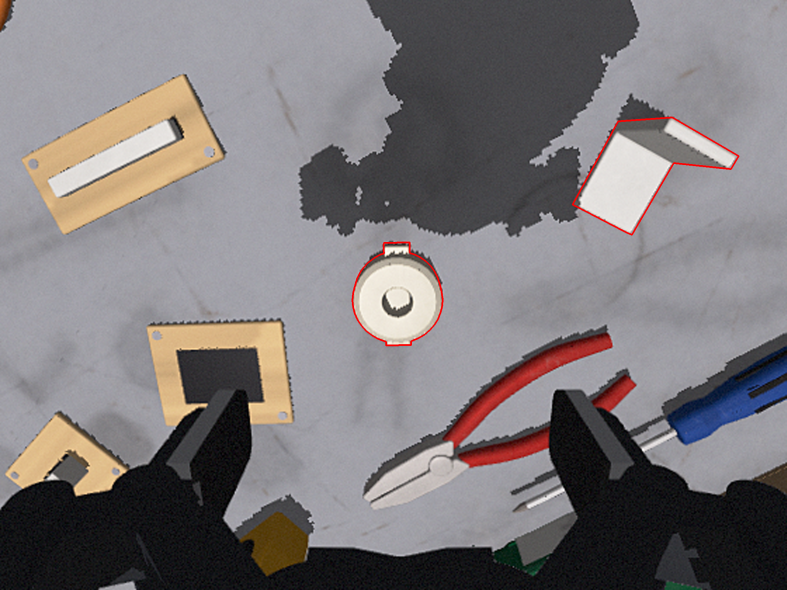

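arm_command --pt "-0.3 0.7 5 0 0 -0.018" --pt "-0.3 0.7 10 0 0 -0.018" --pt "-0.3 0.7 13 0 0 -0.018" --pt "-0.3 0.7 13.5 0 0 -0.018" --pt "-0.3 0.7 13.5 0 0 -0.018"

```text
time: 18.6
ee_pos: [0.5799, 0.2292, 0.0762]
tcp_rot: [-179.9, 0.1, 63.8]
ft_force: [0.4, -1.4, 0.8]
width: 0.0855
```

arm_command --pt "0 0 0 0 0 0" --pt "0 0 0 0 0 0" --pt "0 0 0 0 0 0" --pt "0 0 0 0 0 0" --pt "0 0 0 0 0 0" --hand 0

```text
time: 19.1
ee_pos: [0.5829, 0.2299, 0.0812]
tcp_rot: [179.7, -0.2, 63.8]
ft_force: [-0.8, -1.5, 5.5]
width: 0.0429
```

```bash
python3 - <<'E'
from fit import *
p=cap("wrist","w17"); s=telemetry.sense(); print(s["ee_pos"],s["tcp_rot"],s["width"],s["ft_force"])
E
```

```text
[0.58291863 0.22989336 0.08118495] [179.73652903  -0.20551366  63.81815404] 0.04334103202527035 [-0.42684905 -1.00348179  6.07977615]
```

View pics/w17.png

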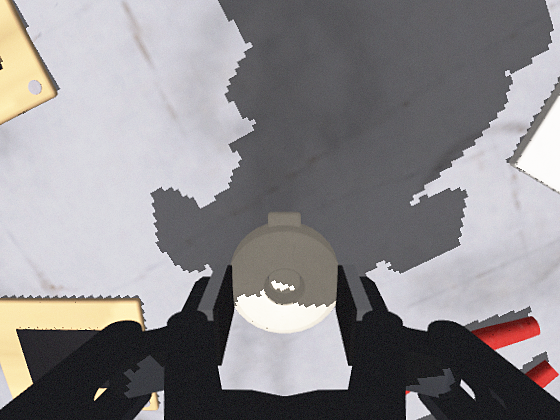

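arm_command --pt "0 0 -4 0 0 0" --pt "0 0 -8 0 0 0" --pt "0 0 -12 0 0 0" --pt "0 0 -14 0 0 0" --pt "0 0 -14 0 0 0"

```text
time: 19.65
ee_pos: [0.5835, 0.2302, 0.2243]
tcp_rot: [179.5, -0.4, 63.8]
ft_force: [0.1, 0.5, -0.7]
width: 0.043
```

```bash
python3 - <<'E'
from fit import *
p=cap("wrist","w18"); s=telemetry.sense(); print(s["ee_pos"],s["tcp_rot"],s["width"],s["ft_force"])
plan(.588,-.348,.22,71.5)
E
```

```text
[0.58245973 0.22992779 0.22115176] [179.69948386  -0.2680469   63.82588824] 0.0430264097667114 [-0.07847013 -0.7789064  -0.54428211]
shift cm [-5.162e+01  2.599e+01  1.000e-02] rv [ 0.006 -0.004 -0.134] yaw0 63.8 dyaw 7.7 t 19.7 q6 41.6
```

View pics/w18.png

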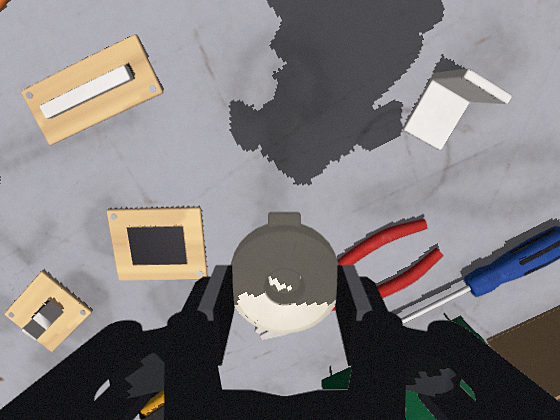

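arm_command --pt "-51.6 26 0 0 0 -0.135" --pt "-51.6 26 0 0 0 -0.135" --pt "-51.6 26 0 0 0 -0.135" --pt "-51.6 26 0 0 0 -0.135" --pt "-51.6 26 0 0 0 -0.135" --pt "-51.6 26 0 0 0 -0.135" --pt "-51.6 26 0 0 0 -0.135" --pt "-51.6 26 0 0 0 -0.135" --pt "-51.6 26 0 0 0 -0.135" --pt "-51.6 26 0 0 0 -0.135" --pt "-51.6 26 0 0 0 -0.135" --pt "-51.6 26 0 0 0 -0.135"

```text
time: 20.9
ee_pos: [0.5851, -0.352, 0.2145]
tcp_rot: [-179.8, 0.0, 71.4]
ft_force: [0.4, -0.5, -0.4]
width: 0.0433
```

arm_command --pt "0 0 0 0 0 0"

```text
time: 21.0
ee_pos: [0.5849, -0.3525, 0.214]
tcp_rot: [-179.8, 0.0, 71.2]
ft_force: [0.1, 0.0, -0.4]
width: 0.0428
```

```bash
python3 - <<'E'
from fit import *
p=cap("wrist","w19")
it=[]
for k,zb in [("chain_drive_pad",0)]:
    for f in find(p,k,zb): it.append((k,f[0],zb))
show(p,it,"f9")
x,y,a=it[0][1]
plan(x/1000,y/1000,.0855,a+90+.1)
E
```

```text
chain_drive_pad 25 0.79 [297. 183.] fit x,y,yaw [ 588.3 -348.7  161.3] iou 0.742
shift cm [ 0.02  0.3  12.95] rv [-0.004 -0.002  0.001] yaw0 71.5 dyaw -0.1 t 21.1 q6 -17.9
```

View pics/f9.png

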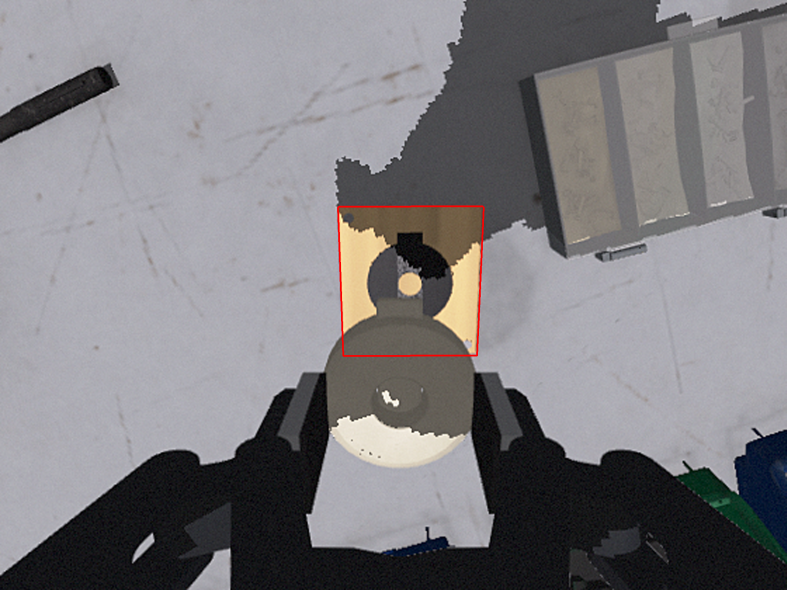

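arm_command --pt "0.1 0.3 5 0 0 0" --pt "0.1 0.3 9 0 0 0" --pt "0.1 0.3 11 0 0 0" --pt "0.1 0.3 11.5 0 0 0" --pt "0.1 0.3 11.5 0 0 0"

```text
time: 21.6
ee_pos: [0.5894, -0.3462, 0.1011]
tcp_rot: [-179.8, -0.1, 71.7]
ft_force: [-0.2, -0.3, -0.3]
width: 0.0431
```

```bash
python3 - <<'E'
from fit import *
p=cap("wrist","w20")
plan(.5885,-.3486,.0855,71.4)
E
```

```text
shift cm [-0.18 -0.13  1.77] rv [ 0.001 -0.     0.004] yaw0 71.6 dyaw -0.2 t 21.65 q6 -17.7
```

View pics/w20.png

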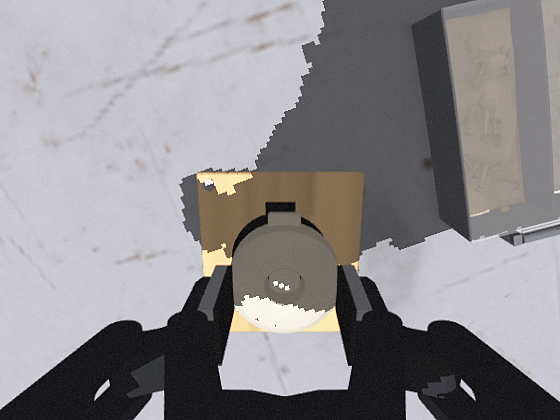

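arm_command --pt "-0.2 -0.1 1 0 0 0" --pt "-0.2 -0.1 1.5 0 0 0" --pt "-0.2 -0.1 1.6 0 0 0" --pt "-0.2 -0.1 1.6 0 0 0"

```text
time: 22.05
ee_pos: [0.5881, -0.35, 0.0864]
tcp_rot: [-180.0, -0.0, 71.5]
ft_force: [0.2, 0.4, -0.7]
width: 0.0431
```

arm_command --pt "0 0 0.1 0 0 0" --pt "0 0 0.2 0 0 0" --pt "0 0 0.2 0 0 0"

```text
time: 22.35
ee_pos: [0.5885, -0.3502, 0.0853]
tcp_rot: [179.9, 0.0, 71.6]
ft_force: [0.2, 0.9, 3.5]
width: 0.043
```

```bash
python3 - <<'E'
from fit import *
p=cap("wrist","w21")
plan(.5885,-.3486,.0855,71.4)
E
```

```text
shift cm [ 0.15 -0.05 -0.02] rv [0.001 0.    0.003] yaw0 71.6 dyaw -0.2 t 22.4 q6 -17.9
```

View pics/w21.png

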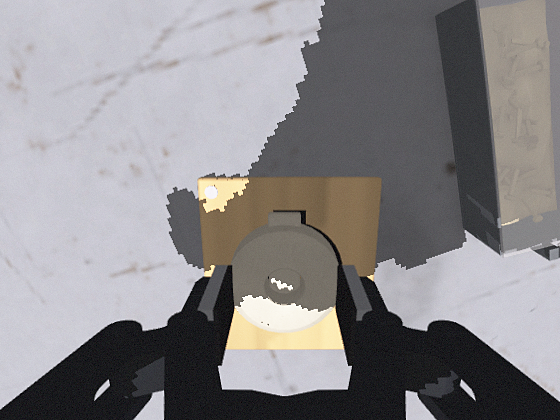

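arm_command --pt "0.2 -0.1 -0.1 0 0 0" --pt "0.2 -0.1 0.05 0 0 0"

```text
time: 22.6
ee_pos: [0.5881, -0.3475, 0.0852]
tcp_rot: [180.0, -0.0, 71.6]
ft_force: [-4.2, 1.7, 9.1]
width: 0.0431
```

arm_command --pt "0 0 0 0 0 0" --pt "0 0 0 0 0 0" --pt "0 0 -0.1 0 0 0" --pt "0 0 -3 0 0 0" --pt "0 0 -8 0 0 0" --pt "0 0 -12 0 0 0" --pt "0 0 -13.5 0 0 0" --pt "0 0 -13.5 0 0 0" --hand 0.8

```text
time: 23.4
ee_pos: [0.5894, -0.3487, 0.2231]
tcp_rot: [179.6, 0.1, 71.6]
ft_force: [-0.3, -0.3, -1.1]
width: 0.0685
```

```bash
python3 - <<'E'
from fit import *
p=cap("wrist","w22")
it=[]
for k,zb in [("chain_drive_pad",0),("chain_drive",.004)]:
    for f in find(p,k,zb): it.append((k,f[0],zb))
show(p,it,"f10")
plan(.57,.33,.25,127)
plan(.57,.33,.25,-53)
E
```

```text
chain_drive 28 0.63 [286. 190.] fit x,y,yaw [ 586.3 -348.2  161.6] iou 0.942
shift cm [ 63.7  -23.05  -3.22] rv [-0.003 -0.003 -0.968] yaw0 71.6 dyaw 55.4 t 23.55 q6 -17.8
shift cm [ 63.7  -23.05  -3.22] rv [-0.003 -0.003 -0.968] yaw0 71.6 dyaw 55.4 t 23.55 q6 -17.8
```

View pics/f10.png

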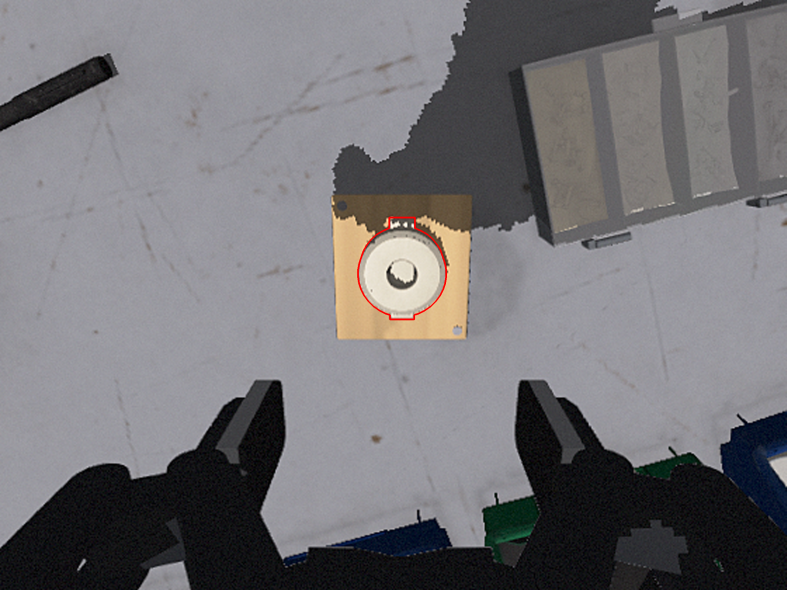

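```bash
python3 - <<'E'
from fit import *
plan(.55,.365,.23,127)
E
```

```text
shift cm [ 66.38 -26.05  -1.2 ] rv [-0.003 -0.003 -0.968] yaw0 71.6 dyaw 55.4 t 23.55 q6 -17.8
```

arm_command --pt "66.4 -26 -1.2 0 0 -0.97" --pt "66.4 -26 -1.2 0 0 -0.97" --pt "66.4 -26 -1.2 0 0 -0.97" --pt "66.4 -26 -1.2 0 0 -0.97" --pt "66.4 -26 -1.2 0 0 -0.97" --pt "66.4 -26 -1.2 0 0 -0.97" --pt "66.4 -26 -1.2 0 0 -0.97" --pt "66.4 -26 -1.2 0 0 -0.97" --pt "66.4 -26 -1.2 0 0 -0.97" --pt "66.4 -26 -1.2 0 0 -0.97" --pt "66.4 -26 -1.2 0 0 -0.97" --pt "66.4 -26 -1.2 0 0 -0.97" --hand 0.55

```text
time: 24.75
ee_pos: [0.5553, 0.253, 0.2254]
tcp_rot: [-179.7, -0.1, 127.1]
ft_force: [1.4, 0.6, -0.7]
width: 0.047
```

```bash
python3 - <<'E'
from fit import *
plan(.55,.365,.23,127)
E
```

```text
shift cm [ 9.25  6.34 -0.48] rv [-0.005 -0.002  0.002] yaw0 127.1 dyaw -0.1 t 24.75 q6 -18.9
```

arm_command --pt "9.2 6.3 -0.5 0 0 0" --pt "9.2 6.3 -0.5 0 0 0" --pt "9.2 6.3 -0.5 0 0 0" --pt "9.2 6.3 -0.5 0 0 0"

```text
time: 25.15
ee_pos: [0.5501, 0.3644, 0.2304]
tcp_rot: [-179.7, -0.0, 127.4]
ft_force: [-0.3, -0.6, -0.4]
width: 0.0467
```

```bash
python3 - <<'E'
from fit import *
p=cap("wrist","w23")
it=[]
for k,zb in [("bracket",0)]:
    for f in find(p,k,zb): it.append((k,f[0],zb))
show(p,it,"f11")
x,y,a=it[0][1]; t=np.radians(a); x+= -21*np.sin(t); y+=21*np.cos(t); print(x,y)
plan(x/1000,y/1000,.094,a+90)
E
```

```text
bracket 29 0.6 [270. 226.] fit x,y,yaw [577.3 364.6  36.6] iou 0.966
564.779277625722 381.45916697901345
shift cm [ 0.76  2.34 13.76] rv [-0.004  0.     0.009] yaw0 127.1 dyaw -0.5 t 25.25 q6 -9.7
```

View pics/f11.png

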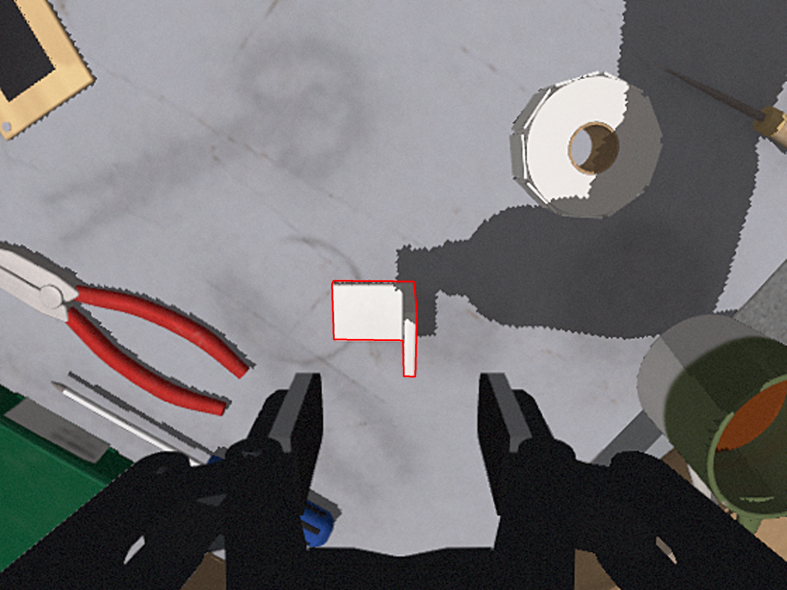

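arm_command --pt "0.75 2.3 3 0 0 0" --pt "0.75 2.3 6 0 0 0" --pt "0.75 2.3 10 0 0 0" --pt "0.75 2.3 13 0 0 0" --pt "0.75 2.3 13.7 0 0 0" --pt "0.75 2.3 13.7 0 0 0" --pt "0.75 2.3 13.7 0 0 0"

```text
time: 25.95
ee_pos: [0.5668, 0.3821, 0.0991]
tcp_rot: [179.8, 0.0, 127.1]
ft_force: [0.3, -0.2, 0.1]
width: 0.0472
```

```bash
python3 - <<'E'
from fit import *
p=cap("wrist","w24")
plan(.5648,.3815,.094,126.6)
E
```

```text
shift cm [ 0.05 -0.27  0.6 ] rv [0.005 0.001 0.008] yaw0 127.1 dyaw -0.5 t 26.0 q6 -8.7
```

View pics/w24.png

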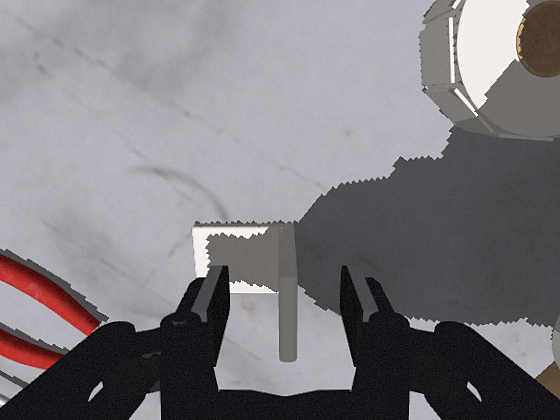

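arm_command --pt "0 -0.2 0.4 0 0 0" --pt "0 -0.2 0.4 0 0 0" --pt "0 -0.2 0.4 0 0 0" --pt "0 -0.2 0.4 0 0 0" --pt "0 -0.2 0.4 0 0 0" --pt "0 -0.2 0.4 0 0 0" --hand 0

```text
time: 26.6
ee_pos: [0.5644, 0.3818, 0.094]
tcp_rot: [179.9, 0.0, 127.1]
ft_force: [0.3, -0.7, 3.9]
width: 0.0056
```

```bash
python3 - <<'E'
from fit import *
s=telemetry.sense(); print(s["ee_pos"],s["tcp_rot"],s["width"],s["ft_force"])
E
```

```text
[0.56439105 0.38184184 0.09401581] [1.79907409e+02 1.09258484e-02 1.27149129e+02] 0.005591659267775084 [ 0.34115723 -0.69145902  3.9342277 ]
```

arm_command --pt "0 0 -3 0 0 0" --pt "0 0 -7 0 0 0" --pt "0 0 -11 0 0 0" --pt "0 0 -12 0 0 0" --pt "0 0 -12 0 0 0"

```text
time: 27.1
ee_pos: [0.5651, 0.3821, 0.2159]
tcp_rot: [179.7, 0.0, 127.1]
ft_force: [0.7, -0.1, -1.0]
width: 0.0058
```

```bash
python3 - <<'E'
from fit import *
p=cap("wrist","w25")
s=telemetry.sense(); print(s["ee_pos"],s["tcp_rot"],s["width"],s["ft_force"])
plan(.5862,.1323,.2,65.4-.6)
E
```

```text
[0.56422921 0.38164883 0.21316369] [1.79942229e+02 7.73515137e-03 1.27140814e+02] 0.005810382631331863 [ 0.13373831  0.13913704 -1.09190055]
shift cm [-21.2  -13.3    1.31] rv [ 1.000e-03 -0.000e+00  1.088e+00] yaw0 127.1 dyaw -62.3 t 27.15 q6 -8.7
```

View pics/w25.png

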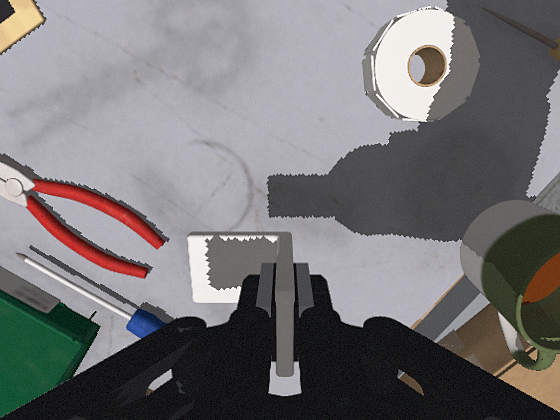

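arm_command --pt "-21.2 -13.3 1.3 0 0 1.08" --pt "-21.2 -13.3 1.3 0 0 1.08" --pt "-21.2 -13.3 1.3 0 0 1.08" --pt "-21.2 -13.3 1.3 0 0 1.08" --pt "-21.2 -13.3 1.3 0 0 1.08" --pt "-21.2 -13.3 1.3 0 0 1.08" --pt "-21.2 -13.3 1.3 0 0 1.08" --pt "-21.2 -13.3 1.3 0 0 1.08" --pt "-21.2 -13.3 1.3 0 0 1.08"

```text
time: 28.05
ee_pos: [0.5848, 0.1321, 0.1975]
tcp_rot: [-179.8, 0.1, 65.4]
ft_force: [0.1, -0.4, -0.7]
width: 0.0061
```

```bash
python3 - <<'E'
from fit import *
p=cap("wrist","w26")
it=[]
for k,zb in [("bracket_pad",0)]:
    for f in find(p,k,zb): it.append((k,f[0],zb))
show(p,it,"f12")
plan(.5862,.1323,.1,65.4)
E
```

```text
bracket_pad 32 0.93 [260. 195.] fit x,y,yaw [577.2 113.3 -24.7] iou 0.823
shift cm [0.02 0.11 9.86] rv [-0.002  0.001  0.   ] yaw0 65.4 dyaw -0.0 t 28.15 q6 30.9
```

View pics/f12.png

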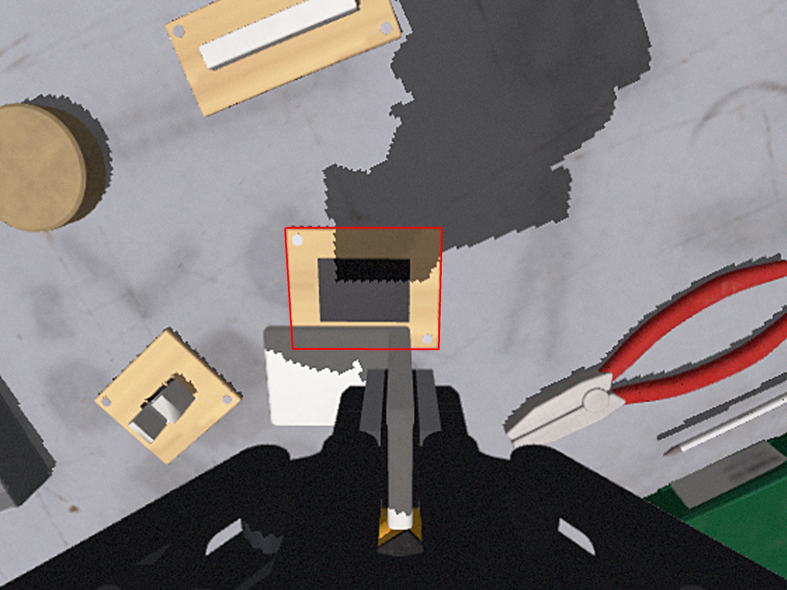

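arm_command --pt "0 0.1 4 0 0 0" --pt "0 0.1 7 0 0 0" --pt "0 0.1 8.6 0 0 0" --pt "0 0.1 9 0 0 0" --pt "0 0.1 9 0 0 0"

```text
time: 28.65
ee_pos: [0.5862, 0.1321, 0.1092]
tcp_rot: [-179.9, 0.1, 65.4]
ft_force: [-0.0, -0.6, 0.4]
width: 0.0062
```

```bash
python3 - <<'E'
from fit import *
p=cap("wrist","w27")
plan(.586,.1324,.098,65.4); print(telemetry.sense()["ft_force"])
E
```

```text
shift cm [-0.02 -0.11  1.25] rv [ 0.001 -0.    -0.001] yaw0 65.3 dyaw 0.1 t 28.7 q6 31.0
[ 0.0281841  -0.61790189 -0.15028705]
```

View pics/w27.png

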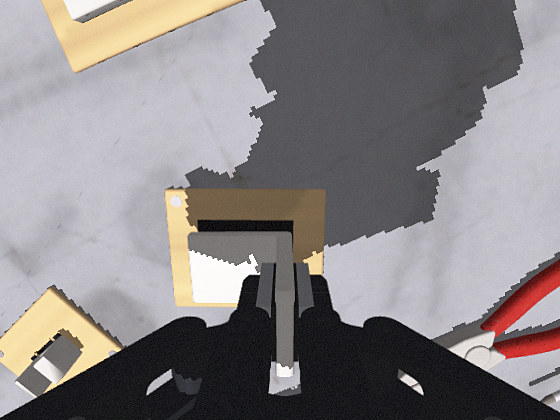

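arm_command --pt "0 -0.1 0.5 0 0 0" --pt "0 -0.1 0.9 0 0 0" --pt "0 -0.1 0.9 0 0 0"

```text
time: 29.0
ee_pos: [0.586, 0.1322, 0.1011]
tcp_rot: [180.0, -0.0, 65.3]
ft_force: [-0.2, -0.4, -0.9]
width: 0.0056
```

```bash
python3 - <<'E'
from fit import *
p=cap("wrist","w28")
plan(.586,.1324,.098,65.4); print(telemetry.sense()["ft_force"])
E
```

```text
shift cm [ 0.02 -0.    0.31] rv [ 0.    -0.    -0.002] yaw0 65.3 dyaw 0.1 t 29.05 q6 31.1
[-0.50474097  0.2018494  -0.17154712]
```

View pics/w28.png

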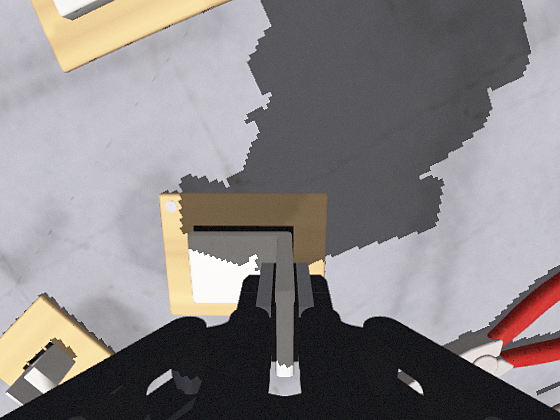

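arm_command --pt "0.05 -0.05 0.2 0 0 0" --pt "0.05 -0.05 0.3 0 0 0" --pt "0.05 -0.05 0.35 0 0 0" --pt "0.05 -0.05 0.35 0 0 0"

```text
time: 29.45
ee_pos: [0.5858, 0.1329, 0.098]
tcp_rot: [180.0, -0.0, 65.3]
ft_force: [0.1, -0.2, 1.2]
width: 0.0061
```

arm_command --pt "0 0 0.1 0 0 0" --pt "0 0 0.15 0 0 0"

```text
time: 29.65
ee_pos: [0.5858, 0.1329, 0.098]
tcp_rot: [180.0, -0.0, 65.3]
ft_force: [-4.8, -0.4, 10.2]
width: 0.0062
```

arm_command --pt "0 0 -0.05 0 0 0" --pt "0 0 -0.05 0 0 0" --pt "0 0 -0.05 0 0 0" --pt "0 0 -0.5 0 0 0" --pt "0 0 -4 0 0 0" --pt "0 0 -8 0 0 0" --pt "0 0 -12 0 0 0" --pt "0 0 -14 0 0 0" --hand 0.4

```text
time: 30.45
ee_pos: [0.5871, 0.133, 0.2409]
tcp_rot: [179.7, -0.2, 65.3]
ft_force: [0.2, 0.1, 0.7]
width: 0.0348
```

```bash
python3 - <<'E'
from fit import *
p=cap("wrist","w29")
it=[]
for k,zb in [("bracket_pad",0),("bracket",.004),("slat_clip",.004),("slat_clip_pad",0),("slat_strip",.004),("slat_strip_pad",0)]:
    for f in find(p,k,zb): it.append((k,f[0],zb))
show(p,it,"f13")
plan(.42,.05,.30,65)
E
```

```text
bracket_pad 35 0.94 [256. 168.] fit x,y,yaw [577.  112.9 -25.5] iou 0.62
bracket 35 0.66 [261. 194.] fit x,y,yaw [578.2 112.5 -24.6] iou 0.955
slat_clip 35 0.94 [135. 264.] fit x,y,yaw [590.6 -17.3 196.7] iou 0.854
slat_clip_pad 35 0.97 [132. 247.] fit x,y,yaw [588.5 -20.1 196.8] iou 0.758
slat_strip 35 0.61 [205.  23.] fit x,y,yaw [446.3 132.9  -4.6] iou 0.937
slat_strip_pad 35 0.98 [204.  36.] fit x,y,yaw [445.8 133.7 176.2] iou 0.73
shift cm [-14.42 -11.52  -6.58] rv [-0.004  0.002  0.005] yaw0 65.3 dyaw -0.3 t 30.8 q6 31.1
```

View pics/f13.png

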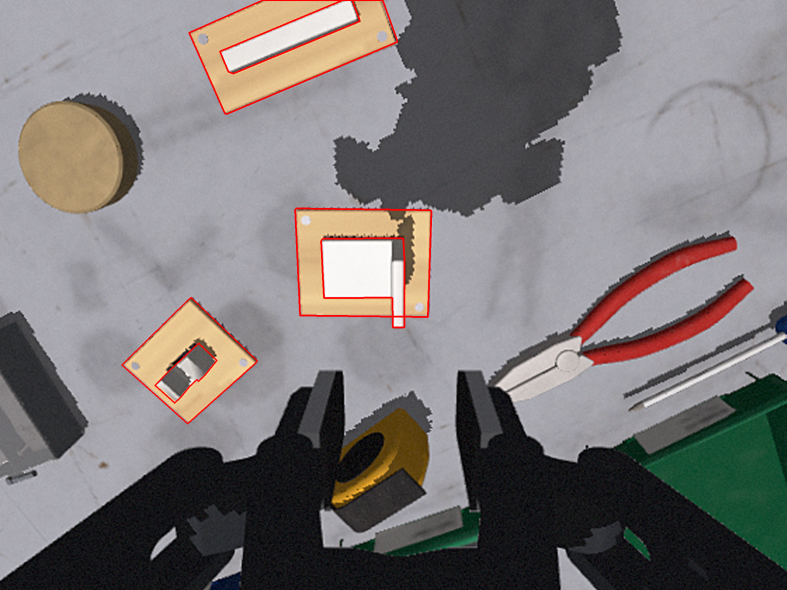

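arm_command --pt "-10 -25 -8 0 0 0" --pt "-10 -25 -8 0 0 0" --pt "-10 -25 -8 0 0 0" --pt "-10 -25 -8 0 0 0" --pt "-10 -25 -8 0 0 0" --pt "-10 -25 -8 0 0 0" --pt "-10 -25 -8 0 0 0" --pt "-10 -25 -8 0 0 0"

```text
time: 31.6
ee_pos: [0.3166, 0.1467, 0.3151]
tcp_rot: [180.0, 0.0, 65.3]
ft_force: [-0.5, -0.5, -0.4]
width: 0.0346
```

```bash
python3 - <<'E'
from fit import *
p=cap("wrist","w30"); p2=cap("top"); p3=cap("scene","s9")
im=p2["pixels"][120:290,120:460,::-1]; im2=p["pixels"][:,:,::-1]
cv2.imwrite("pics/z2.png",cv2.resize(im,(790,395),interpolation=cv2.INTER_CUBIC))
find(p,"end_cap",.004);find(p,"end_cap_pad",0)
for k in ["bracket","chain_drive","end_cap","slat_clip","slat_strip"]: find(p2,k,.004)
E
```

```text
end_cap 36 0.66 [105. 332.] fit x,y,yaw [ 419.6 -135.    39.2] iou 0.084
end_cap_pad 36 0.64 [101. 322.] fit x,y,yaw [ 403.6 -136.5  -15.4] iou 0.309
bracket 37 0.83 [243. 180.] fit x,y,yaw [578.5 113.7 335.5] iou 0.928
chain_drive 37 0.52 [414. 174.] fit x,y,yaw [ 587.1 -346.8  162.6] iou 0.923
end_cap 37 0.47 [338. 239.] fit x,y,yaw [ 418.5 -131.5   36.1] iou 0.931
slat_clip 37 0.5 [292. 176.] fit x,y,yaw [591.8 -17.3  18.4] iou 0.859
slat_strip 37 0.49 [232. 230.] fit x,y,yaw [446.9 135.2  -5.5] iou 0.781
```

View pics/z2.png

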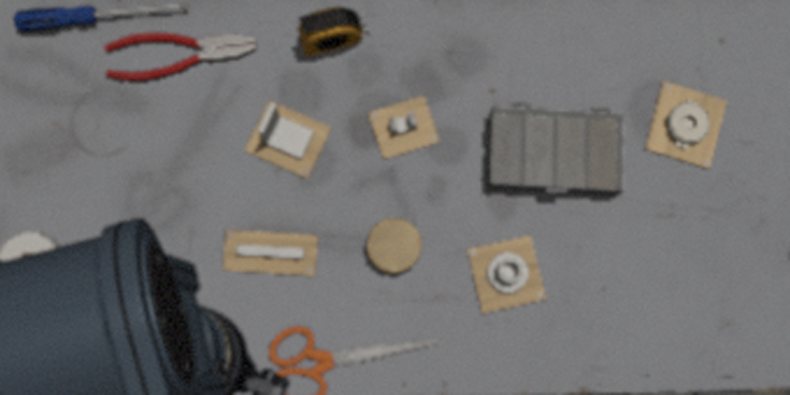

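View pics/s9.png

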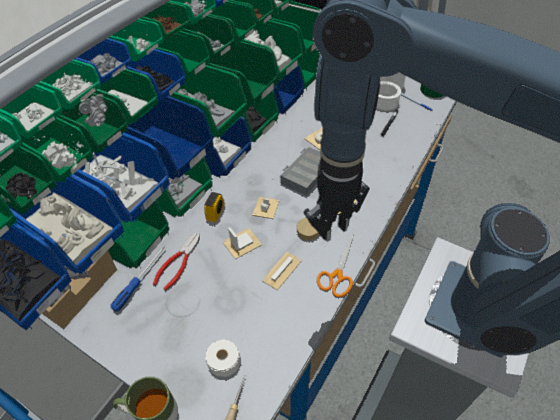

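```bash
python3 - <<'E'
from rig import job
print(job.finish_job())
E
```

```text
the job is handed in; nothing more can be done
None
```

I placed all five fittings on their own pads, upright and released, and handed the job in at about 32 s of the 112 s allowed. The arm was clear of everything.

These are the offsets from each outline centre, measured after release by fitting the part's shape to the wrist image and then to the top image:

| Fitting | Wrist camera | Top camera |
|---|---|---|
| Bracket | 1 mm | 1 mm |
| Chain drive | 2 mm | 2 mm |
| End cap | about 2 mm | 1 mm |
| Slat clip | about 3.5 mm | 3 mm |
| Slat strip | 1–2 mm | 2 mm |

The turn of the bracket, chain drive, clip and strip agreed with their outlines to within about 2°.

- **Failed check:** a last wrist look at the end cap gave no usable fit, because the gripper hid it (overlap with the expected shape only 0.08). The top camera and the earlier wrist look both showed the end cap in place.
- **Gripper reading:** on most grips the finger opening read 2–5 mm below the part's known width. Every grip held.

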